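# Pan the beetroots and weigh the press board down with the full tin

### The arm

A 6-joint arm with a two-finger parallel gripper is mounted at the origin on a cart in front of the work surface, level with it; the furniture and walls round the work are solid. World frame = base frame: x ahead of the robot, y to its left, z up, the work surface at z = 0. Lengths are in mm, angles in rad, forces in N, time in s.
With the tool pointing down it reaches from about 350 to 875 mm from the base axis. Payload 4.2 kg.
Tool frame: the origin (TCP) lies midway between the tips of the shut fingers; the grasp point (between the pads) lies 19 mm behind it; z points along the fingers, y is the line along which they close (so a half turn about z gives the same grasp; the last joint's range is limited). The gripper opens to 85 mm and grips with 20 to 120 N. Pads are 22 mm wide; open, the fingers measure 114 mm over their backs; the gripper's body (76 mm by 85 mm) begins 54 mm behind the grasp point. The pads swing forward as they close: fully open they stand 13 mm farther back than shut.
Start: joints at [1.431, 0.385, 0.008, 0, -1.194, -0.259], TCP at [242.662, 575.946, 231.312] pointing down, gripper open.
Joint ranges: [-3.14, 3.14], [-1.21, 2.06], [-1.07, 1.41], [-3.16, 2.05], [-2.99, -0.16], [-3.1, 3.1]. Speed limits (rad/s): [2.79, 2.79, 3.14, 3.14, 3.14, 3.14].

### API

Orientations are given as a unit quaternion [x, y, z, w].
In Python, from bench import * gives the robot as it stands.
- The arm moves only by the tool drive_tool, never from a script. Its argument "plan" is a list that holds one entry, the list of rows, each a list of 5 numbers: the closure, from -1 (fully open) to 1 (shut), then the shift along the world's x, y, z in mm, then the turn about the world's z in degrees. A call has 1 to 20 rows; each row shifts and turns the commanded pose from where the row before left it; what a row does not reach is not made up. A row lasts 1/12 s, in which the tool goes at most 41.7 mm and 7.16 degrees, less where a joint would pass 70% of its speed; a pose out of reach is approached as far as the arm can. A call is refused whole if a number of a shift passes 41.7 or a number of a turn 7.16, either way. A call with a gripper value outside its range is refused whole. The fingers move at their own pace and stop on an object; the grip force is fixed at half the most. Time passes only in rows, so rows that do not move let the fingers close. It gives the time, the measured TCP pose, the force, the opening and the grip force at its end, in the units of the state.
- read_state(): the state, without advancing time (a new reading comes with each control period).
- get_image(name): name is "side" or "top"; returns (picture, depth): 384x512x3 uint8, red, green, blue; 384x512 float32, mm along the optical axis (not along the pixel's ray), 0 where there is no reading.
- camera_model(name): a dict with "fx", "fy", "cx", "cy" (pixels), "R" (3x3) and "t" (3): a world point X has camera coordinates R X + t. Camera axes: x right, y down, z forward; pixel columns grow to the right and rows downward; lengths in mm; the calibration is good to about 2 mm. A picture is of the moment at which its call begins. camera_model takes no time and is no camera call.
- job_done(): hands the job in; it is judged then, once.
The state is a dict: "clock": time; "joints": joint angles; "joint_vel": joint speeds; "joint_efforts": joint torques, N m; "position": TCP position; "ee_rot": TCP orientation; "contact_force": force on the tool from outside, world axes, zero at the start; "wrist_torque": the same for the moment, N m; "gripper_width": finger opening in mm; "grasp_force": force on a finger pad.
Only numpy, scipy, OpenCV 4.12 (cv2) and the standard library are available. Lean on these libraries where they do the work, as an engineer would, in place of code of your own. Each camera call takes 0.05 s, during which the arm holds its last target. There are 200 camera calls.

### The job

Move all the baby beetroots from the grey bin into the deep steel pan with the scoop, never touching them with the fingers, and lay the scoop flat back on the middle of its rubber mat. Then cover the pan with the wooden press board, flat on the rim with its step inside, and stand the full one of the two look-alike tins upright on the board to weigh it down: only its weight tells it apart. Leave the other tin standing upright on the worktop.

Things in the scene. Friction and masses are not known exactly. Their poses are not given: they have to be found in the camera images.
- bin: Grey plastic open bin, fixed, 230 (x) x 184 (y) x 60 mm high, walls 4 mm: inside 222 x 176 mm. Its floor slopes by 0.09 rad, from 4 mm above the worktop at its -x wall (towards the robot) to 24 mm at +x, so beetroots roll to the -x wall and the +x half is free: let the scoop down there and draw it down the slope to the -x wall. Origin: centre of its underside.
- pan: Steel open pan, fixed, 178 (x) x 158 (y) x 75 mm high, walls and floor 4 mm, inside 170 x 150 mm. Origin: centre of its underside.
- board: Loose wooden press board, 0.18 to 0.28 kg: plate 184 (x) x 164 (y) x 8 mm with, under it, a step 158 x 138 x 8 mm that enters the pan's mouth with 6 mm to spare all round; lies on its step at the start. Origin: centre of the step's underside; plate top at z = 16 mm. On the pan its x lies along the pan's x, either way round, its origin 67 mm above the pan's.
- board_grip (a point): Point to grasp on the board's grip: an upright fin 12 mm thick (along the board's x), 64 mm long (along y), from z = 16 to 58 mm, at x = -74 mm near the board's -x edge. The point is at z = 45 mm. Take it from above with the fingers closing along the board's x.
- scoop: Loose steel hand scoop, 0.13 to 0.2 kg. Flat pan 90 (x) x 92 (y) mm, floor 3 mm thick, open at its lip (-x end), back wall 40 mm high at +x, side walls 36 mm high that begin 34 mm behind the lip. Origin: centre of its underside; z up. Holds about four beetroots. Starts flat on its mat, lip roughly towards the robot.
- scoop_grip (a point): Point to grasp on the scoop's black rubber upright handle, 24 mm (x) x 16 mm (y), from 38 to 108 mm above the underside, above the back wall. The point is at x = +44, y = 0, z = 82 mm of the scoop. Take it from above with the fingers closing along the scoop's y; its z axis is the scoop's.
- scoop_lip (a point): Middle of the scoop's lip at the underside: x = -45, y = 0, z = 0 mm of the scoop.
- mat: Black rubber mat, fixed, 160 (x) x 150 (y) x 3 mm, place of the scoop. Origin: centre of its underside.
- tin_a: One of two look-alike closed square tins, 60 x 60 x 95 mm, standing. Origin: centre of the underside. One of the two (either) is full, 0.57 to 0.8 kg in all, the other nearly empty, 0.15 kg. Take it from above by two of its sides across from each other.
- tin_b: The other tin, just like tin_a to look at.
- beet_0: Baby beetroot: a dark red ball of 36 mm diameter, 30 g, that rolls easily. Origin: its centre (its axes turn as it rolls). Five to seven are present; an absent one reads None.
- beet_1: Baby beetroot like beet_0.
- beet_2: Baby beetroot like beet_0.
- beet_3: Baby beetroot like beet_0.
- beet_4: Baby beetroot like beet_0, or None.
- beet_5: Baby beetroot like beet_0, or None.
- beet_6: Baby beetroot like beet_0, or None.

How it is judged:
By the outcome, as a careful person would: the job done as asked, in the order asked, and still so for the second after the job is handed in, with the robot touching nothing.
Of beet_4, beet_5, beet_6 only 1 to 3 are there at a start; the rules pass over those that are not, and their reading is None.
At some moment in a run one of board, tin_a, tin_b may be knocked a few centimetres aside while the robot is not near it.
It also fails if it takes over 210 s, if anything falls off the work surface, if the arm or the gripper's body presses on something with over 40 N, if the wrist force passes 120 N, or if a joint passes its speed limit or range.

## Working session

There is one attempt and no reset: what is moved stays moved. The work goes in short steps, Python scripts to look and compute and a tool call to move; the robot and the scene stay as the last step left them, time stands still between calls to the robot, and variables do not carry over. Pictures are saved under pics/ and viewed, at most 14 in all, crops included, and the job is handed in when it is done.

Besides the shell and the picture viewer there is one more tool, called after "Request:" by a JSON object that holds its "fn" and its "kwargs". drive_tool: Moves the arm, as the interface text tells. Its arguments: {"type":"object","properties":{"plan":{"type":"array"}},"required":["plan"]}

```bash
ls; mkdir -p pics
cat > h.py <<'E'
from bench import *
import numpy as np, cv2
def grab(n,save=None):
    im,d=get_image(n)
    if save: cv2.imwrite('pics/'+save+'.png',cv2.cvtColor(im,cv2.COLOR_RGB2BGR))
    return im,d
def cloud(n,d):
    c=camera_model(n);v,u=np.mgrid[0:d.shape[0],0:d.shape[1]]
    P=np.stack([(u-c['cx'])/c['fx']*d,(v-c['cy'])/c['fy']*d,d],-1)
    return (P-np.array(c['t']))@np.array(c['R'])
E
python3 - <<'E'
from h import *
for n in('top','side'):
    im,d=grab(n,n+'0');np.savez(n+'0.npz',im=im,d=d)
    c=camera_model(n);print(n,c, -np.array(c['R']).T@np.array(c['t']))
print(read_state())
E
```

```text
pics
top {'fx': 431.04213279609166, 'fy': 431.04213279609166, 'cx': 253.6216654259832, 'cy': 199.10246688771755, 'R': array([[ 0.01340088, -0.99985699, -0.0103157 ],
       [-0.99410996, -0.01221284, -0.1076858 ],
       [ 0.10754442,  0.01169802, -0.99413146]]), 't': array([  -8.12487115,  510.80908559, 1031.46713848])} [ 396.98075001  -13.95140351 1080.33700098]
side {'fx': 485.1328024727844, 'fy': 485.1328024727844, 'cx': 263.0294135767809, 'cy': 193.35393917294576, 'R': array([[ 0.97100435, -0.23814448, -0.02092287],
       [-0.10579496, -0.34957746, -0.93091516],
       [ 0.21437814,  0.9061362 , -0.36463572]]), 't': array([-499.10435067,  123.85682177, 1342.035719  ])} [  210.03279775 -1291.62853613   594.21164979]
{'clock': 0.1, 'joints': array([ 1.43060885e+00,  3.85501477e-01,  6.72259254e-03, -4.41583277e-04,
       -1.19397991e+00, -2.58592419e-01]), 'joint_vel': array([-5.62728419e-04, -2.41147823e-03,  3.48993921e-03,  4.01986360e-05,
       -5.78670706e-04, -2.05604456e-03]), 'joint_efforts': array([-4.47579305e-04, -3.93318951e+01,  1.88929868e+01,  4.19790030e+00,
       -2.58908804e-03,  7.31495334e-06]), 'position': array([242.46651608, 575.47301718, 230.30120031]), 'ee_rot': array([ 9.80170967e-01, -1.98151132e-01, -1.46804095e-04,  9.91658588e-04]), 'contact_force': array([ 1.11013612,  0.02320204, -0.63434448]), 'wrist_torque': array([-0.01939186,  0.03206822,  0.00937459]), 'grasp_force': 0.0, 'gripper_width': 85.27783092589073}
```

View pics/top0.png

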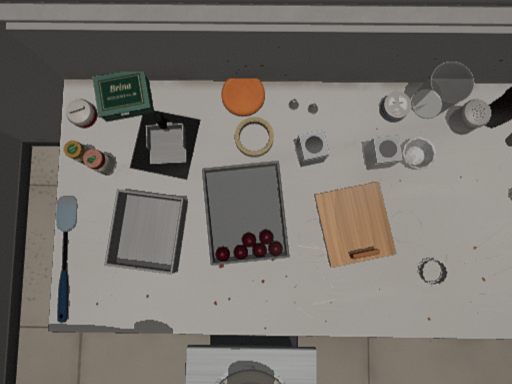

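View pics/side0.png

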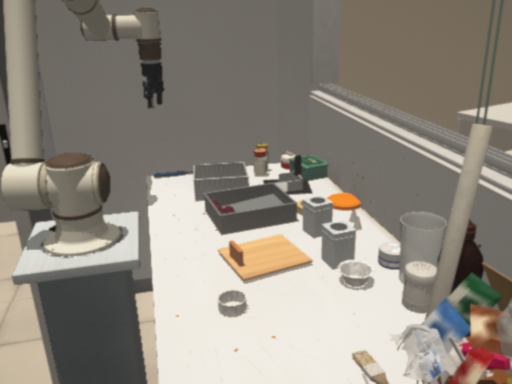

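The top view shows the pan at (147,231), the bin at (245,213) with 6 beets along its near wall, and the mat and scoop at (166,143). The board is at (355,224) with its fin at (364,253), and the tins are at (313,145) and (387,150). The side view agrees.

Run:
```python
from h import *
z=np.load('top0.npz');im,d=z['im'],z['d'];P=cloud('top',d);Z=P[...,2]
def rect(name,box,zlo,zhi,mask=None):
    u0,v0,u1,v1=box;m=np.zeros(Z.shape,bool);m[v0:v1,u0:u1]=1
    m&=(d>0)&(Z>zlo)&(Z<zhi)
    if mask is not None:m&=mask
    n,l,s,_=cv2.connectedComponentsWithStats(m.astype(np.uint8))
    p=P[m]
    r=cv2.minAreaRect(p[:,:2].astype(np.float32))
    print(name,m.sum(),'c',np.round(r[0],1),'size',np.round(r[1],1),'ang',round(r[2],2),'z med',np.round(np.percentile(p[:,2],[5,50,95]),1))
print('table',np.median(Z[275:310,150:350]))
rect('pan',(98,180,194,280),66,84)
rect('bin',(196,155,295,270),52,68)
rect('board',(310,175,402,275),10,24)
rect('fin',(340,238,385,268),48,64)
rect('tin1',(292,120,335,170),88,102)
rect('tin2',(368,128,405,170),88,102)
rect('scoopwalls',(125,100,205,185),28,48)
rect('handle',(125,95,205,185),90,120)
g=im.astype(int).sum(2)
rect('mat',(122,100,208,190),-3,7,g<110)
for box in[(292,120,335,170),(360,128,405,170)]:
    u0,v0,u1,v1=box;print(np.round(Z[v0:v1:6,u0:u1:5]))
hsv=cv2.cvtColor(im,cv2.COLOR_RGB2HSV)
m=((im[...,0].astype(int)>1.8*im[...,1]+15))[225:268,205:290]
print(np.where(m)[0].size)
print(np.round(Z[225:268:5,205:290:5]))
```

```text
table -0.4969848193510699
pan 744 c [427.1 253.5] size [159.7 179.8] ang 83.35 z med [68.5 75.2 78.4]
bin 915 c [475.8  19.1] size [232.6 186.6] ang 6.69 z med [57.  60.6 63.8]
board 4774 c [ 453.7 -251.6] size [184.3 165.3] ang 12.36 z med [12.3 15.5 18.7]
fin 144 c [ 381.2 -267. ] size [12.  62.8] ang 12.41 z med [51.9 56.8 60.4]
tin1 666 c [ 633.  -140.1] size [61.1 60.1] ang 13.31 z med [91.4 95.2 98.3]
tin2 680 c [ 624.6 -311. ] size [60.7 61. ] ang 7.15 z med [91.2 95.1 98.3]
scoopwalls 234 c [687.3 236.8] size [147.  105.6] ang 33.41 z med [29.3 38.2 45.6]
handle 92 c [690.7 223.1] size [25.7 16. ] ang 6.31 z med [ 93.6 108.8 113.4]
mat 1614 c [664.9 225.5] size [146.5 178.4] ang 78.7 z med [-0.4  2.8  5.8]
[[-1.00e+00 -2.00e+00  2.00e+00  2.00e+00 -2.00e+00  1.00e+00  2.00e+00
   4.00e+00 -3.00e+00]
 [-0.00e+00 -0.00e+00 -0.00e+00  2.00e+00  3.00e+00  1.08e+03  1.00e+00
   1.00e+00 -4.00e+00]
 [ 1.00e+00 -4.00e+00 -2.00e+00 -2.00e+00  0.00e+00  9.20e+01  9.70e+01
  -0.00e+00  1.00e+00]
 [ 1.00e+00  2.00e+00  9.70e+01  9.30e+01  9.20e+01  9.90e+01  9.50e+01
  -1.00e+00 -4.00e+
[... 1714 characters left out ...]
+00  6.30e+01  6.00e+00  3.60e+01  3.50e+01  8.00e+00  3.60e+01
   4.00e+01  3.70e+01  6.00e+00  3.70e+01  4.10e+01  3.50e+01  3.50e+01
   4.60e+01  3.80e+01  1.70e+01]
 [-2.00e+00  6.20e+01  2.70e+01  4.10e+01  4.20e+01  2.00e+00  3.40e+01
   4.00e+01  3.60e+01  4.00e+00  3.30e+01  3.30e+01  2.00e+00  1.00e+00
   3.40e+01  1.00e+00  5.70e+01]
 [-3.00e+00  5.70e+01  1.00e+00  3.60e+01  3.00e+01  3.00e+00  2.00e+00
   6.10e+01  6.00e+01  6.10e+01  6.20e+01  6.00e+01 -4.00e+00  1.00e+00
  -3.00e+00  1.08e+03  1.00e+00]
 [-2.00e+00 -0.00e+00  6.10e+01 -0.00e+00 -1.00e+00  2.00e+00 -3.00e+00
  -1.00e+00 -0.00e+00 -3.00e+00  1.00e+00 -2.00e+00 -1.00e+00 -0.00e+00
  -0.00e+00  0.00e+00 -2.00e+00]]
```

Run:
```python
import cv2
i=cv2.imread('pics/top0.png')[80:275,95:410];cv2.imwrite('pics/crop0.png',cv2.resize(i,(788,488),interpolation=cv2.INTER_CUBIC))
```

```text
(no output)
```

View pics/crop0.png

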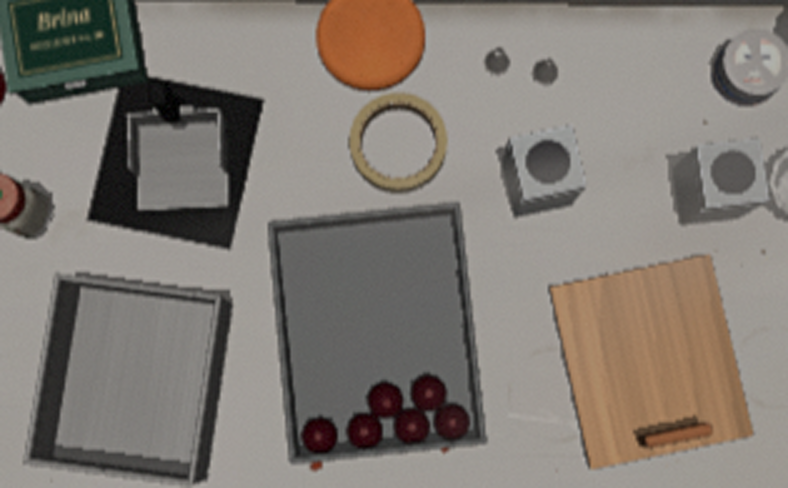

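The crop shows 6 beets and the scoop with its lip towards the robot. The mat corners in the crop are (263,98), (230,248) and (88,218). Next I'll refine the mat, scoop and beets, taking each beet's position in the bin frame.

```bash
cat >> h.py <<'E'
def cast(n,uv,z):
    c=camera_model(n);R=np.array(c['R']);o=-R.T@np.array(c['t'])
    uv=np.atleast_2d(uv);r=np.c_[(uv[:,0]-c['cx'])/c['fx'],(uv[:,1]-c['cy'])/c['fy'],np.ones(len(uv))]@R
    return o+r*((z-o[2])/r[:,2])[:,None]
BIN=(np.array([475.8,19.1]),np.radians(6.7));PAN=(np.array([427.1,253.5]),np.radians(-6.65))
def loc(fr,p):
    a=fr[1];return (np.asarray(p)[...,:2]-fr[0])@np.array([[np.cos(a),-np.sin(a)],[np.sin(a),np.cos(a)]])
def wor(fr,p):
    a=fr[1];return fr[0]+np.asarray(p)@np.array([[np.cos(a),np.sin(a)],[-np.sin(a),np.cos(a)]])
def beets(im,z=28):
    m=((im[...,0].astype(int)>1.8*im[...,1]+12)&(im[...,0]<140)).astype(np.uint8)
    m[:170]=0;m[275:]=0;m[:,:100]=0;m[:,300:]=0
    m=cv2.morphologyEx(m,cv2.MORPH_OPEN,np.ones((3,3),np.uint8))
    dt=cv2.distanceTransform(m,cv2.DIST_L2,5);g=cv2.GaussianBlur(dt,(0,0),1)
    pk=(g==cv2.dilate(g,np.ones((9,9))))&(dt>4)
    v,u=np.where(pk);return np.c_[u,v],dt[pk]
E
python3 - <<'E'
from h import *
z=np.load('top0.npz');im,d=z['im'],z['d'];P=cloud('top',d);Z=P[...,2]
g=im.max(2)
m=np.zeros(g.shape,np.uint8);m[100:190,122:208]=1
m=(m>0)&(g<60)&(Z<12)
m=cv2.morphologyEx(m.astype(np.uint8),cv2.MORPH_OPEN,np.ones((5,5)))
n,l,s,_=cv2.connectedComponentsWithStats(m);k=1+np.argmax(s[1:,4]);v,u=np.where(l==k)
q=cast('top',np.c_[u,v],3)[:,:2].astype(np.float32)
r=cv2.minAreaRect(q);print('mat',r,cv2.boxPoints(r).round(0).tolist())
h=cv2.approxPolyDP(cv2.convexHull(q),6,True);print(h.reshape(-1,2).round(0).tolist())
# scoop floor
b=np.zeros(g.shape,bool);b[115:170,140:192]=1
f=b&(g>90)&(Z<16)
v,u=np.where(f);r=cv2.minAreaRect(cast('top',np.c_[u,v],6)[:,:2].astype(np.float32));print('scoop floor',r)
w=(Z>30)&(Z<50);w[:100]=0;w[185:]=0;w[:,:140]=0;w[:,192:]=0
n,l,s,_=cv2.connectedComponentsWithStats(w.astype(np.uint8));k=1+np.argmax(s[1:,4]);p=P[l==k];print('walls',len(p),cv2.minAreaRect(p[:,:2].astype(np.float32)))
uv,dt=beets(im)
w=cast('top',uv,26);print(np.c_[uv,dt,w[:,:2],loc(BIN,w)].round(1))
E
```

```text
mat ((656.998779296875, 280.88836669921875), (152.10205078125, 66.29959869384766), 2.1539664268493652) [[580.0, 311.0], [582.0, 245.0], [734.0, 251.0], [732.0, 317.0]]
[[733.0, 276.0], [723.0, 289.0], [592.0, 312.0], [582.0, 245.0], [733.0, 261.0]]
scoop floor ((657.3643188476562, 225.78904724121094), (142.89028930664062, 131.1768035888672), 1.6656044721603394)
walls 88 ((676.4913940429688, 184.93338012695312), (68.23735046386719, 33.511253356933594), 41.01599884033203)
[]
```

Run:
```python
from h import *
c=lambda l:np.array(l,float)/np.array([788/315,488/195])+[95,80]-.3
print('mat',cast('top',c([(263,98),(230,248),(88,218)]),3)[:,:2].round(1))
print('matc',cast('top',c([(175.5,158)]),3)[:,:2].round(1))
print('lip',cast('top',c([(138,210),(228,208)]),5)[:,:2].round(1))
print('backtop',cast('top',c([(128,112),(222,108)]),42)[:,:2].round(1))
w=cast('top',c([(320,435),(365,430),(412,426),(453,421),(385,400),(429,391)]),24)
print(np.c_[w[:,:2],loc(BIN,w)].round(0))
im=np.load('top0.npz')['im'];print(im[254,223],im[250,260],im[240,249],im[200,245])
```

```text
mat [[719.2 139.7]
 [563.1 168.9]
 [592.2 314.4]]
matc [[655.4 227.5]]
lip [[600.7 263.3]
 [603.8 171.9]]
backtop [[691.9 267.6]
 [696.9 174.5]]
[[377.  72. -92.  64.]
 [383.  28. -92.  20.]
 [387. -17. -92. -26.]
 [392. -57. -92. -66.]
 [412.   9. -65.  -2.]
 [421. -33. -60. -46.]]
[71 29 32] [101  56  56] [86 39 41] [98 99 97]
```

Request:
{"fn": "drive_tool", "kwargs": {"plan": [[[-1, 28, -22, 0, 1.6], [-1, 28, -22, 0, 1.6], [-1, 28, -22, 0, 1.6], [-1, 28, -22, 0, 1.6], [-1, 28, -22, 0, 1.6], [-1, 28, -22, 0, 1.6], [-1, 28, -22, 0, 1.6], [-1, 28, -22, 0, 1.6], [-1, 28, -22, 0, 1.6], [-1, 28, -22, 0, 1.6], [-1, 28, -22, 0, 1.6], [-1, 28, -22, 0, 1.6], [-1, 28, -22, 0, 1.6], [-1, 28, -22, 0, 1.6], [-1, 28, -22, 0, 1.6], [-1, 28, -22, 0, 1.6], [-1, 0, 0, -30, 0], [-1, 0, 0, -30, 0], [-1, 0, 0, 0, 0]]]}}

```text
clock: 1.68
position: [687.1, 221.7, 162.6]
ee_rot: [1.0, 0.023, -0.007, 0.002]
contact_force: [-0.1, -0.0, -2.8]
gripper_width: 85.3
grasp_force: 0.0
```

Request:
{"fn": "drive_tool", "kwargs": {"plan": [[[-1, 0, -1, -26, 0], [-1, 0, 0, -26, 0], [-1, 0, 0, -26, 0], [-1, 0, 0, -26, 0], [-1, 0, 0, 0, 0], [-1, 0, 0, 0, 0], [0.3, 0, 0, 0, 0], [1, 0, 0, 0, 0], [1, 0, 0, 0, 0], [1, 0, 0, 0, 0], [1, 0, 0, 0, 0], [1, 0, 0, 0, 0], [1, 0, 0, 0, 0], [1, 0, 0, 0, 0], [1, 0, 0, 0, 0]]]}}

```text
clock: 2.93
position: [691.1, 223.1, 68.2]
ee_rot: [1.0, 0.024, 0.001, -0.0]
contact_force: [-0.2, -0.5, 3.7]
gripper_width: 15.3
grasp_force: 59.2
```

Request:
{"fn": "drive_tool", "kwargs": {"plan": [[[1, 0, 0, 10, 0], [1, 0, 0, 30, 0], [1, 0, 0, 30, 0], [1, 0, 0, 30, 0], [1, 0, 0, 0, 0], [1, 0, 0, 0, 0], [1, 0, 0, 0, 0]]]}}

```text
clock: 3.52
position: [689.6, 222.7, 166.1]
ee_rot: [1.0, 0.024, -0.001, 0.0]
contact_force: [0.5, -0.3, -2.6]
gripper_width: 15.6
grasp_force: 58.7
```

Run:
```python
from h import *
im,d=grab('top','s1');P=cloud('top',d)
print(P[140:165:4,150:190:4,2].round(0))
s=read_state();print(s['position'],s['contact_force'],s['wrist_torque'],s['gripper_width'])
im,d=grab('side');cv2.imwrite('pics/s1s.png',cv2.resize(im[90:260,150:380,::-1],(690,510)))
```

```text
[[102. 104. 103. 102. 104. 103. 103. 106.   3.   6.]
 [104. 105. 104. 106. 105. 105. 102. 106.   3.   1.]
 [105. 102. 102. 105. 102. 107. 103. 105.  -1.   4.]
 [106. 104. 103. 103. 106. 103. 105. 104.   2.   2.]
 [  1.   2.   5.   2.   3.   6.   6.   1.   4.   0.]
 [  7.   3.   3.   3.   3.   4.  -1.   2.   3.   2.]
 [  1.  -3.  -1.   6.   2.   7.   4.   2.   5.   0.]]
[689.36635633 222.58991395 165.18910536] [-0.67175883  0.16840001 -2.24546498] [-0.00998794 -0.03469273  0.02067454] 14.991003487399517
```

View pics/s1s.png

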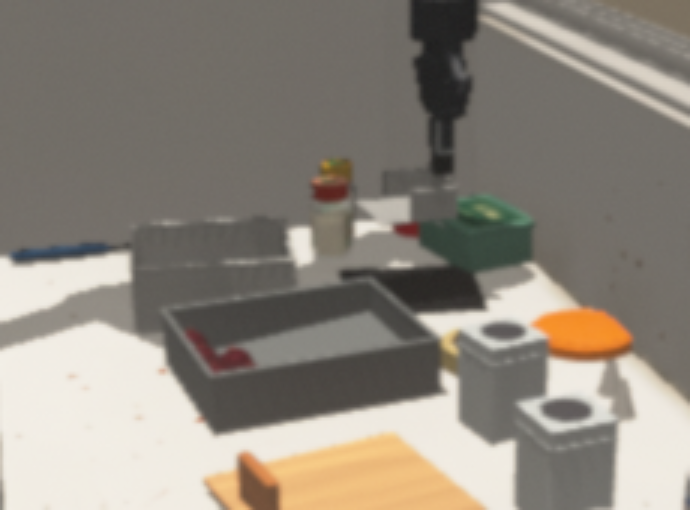

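The scoop is held level, with its underside 65 mm below the TCP. Next I'll move over the free half of the bin.

Request:
{"fn": "drive_tool", "kwargs": {"plan": [[[1, -12.2, -23.3, 0, 0.4], [1, -12.2, -23.3, 0, 0.4], [1, -12.2, -23.3, 0, 0.4], [1, -12.2, -23.3, 0, 0.4], [1, -12.2, -23.3, 0, 0.4], [1, -12.2, -23.3, 0, 0.4], [1, -12.2, -23.3, 0, 0.4], [1, -12.2, -23.3, 0, 0.4], [1, -12.2, -23.3, 0, 0.4], [1, -12.2, -23.3, 0, 0.4], [1, 0, 0, -15, 0], [1, 0, 0, -20, 0], [1, 0, 0, -20, 0], [1, 0, 0, -10, 0], [1, 0, 0, -5, 0], [1, 0, 0, 0, 0], [1, 0, 0, 0, 0], [1, 0, 0, 0, 0]]]}}

```text
clock: 5.12
position: [569.5, -9.8, 98.3]
ee_rot: [0.998, 0.059, 0.001, -0.0]
contact_force: [0.3, 0.3, -2.1]
gripper_width: 15.4
grasp_force: 58.8
```

Request:
{"fn": "drive_tool", "kwargs": {"plan": [[[1, 0, 0, -3, 0], [1, 0, 0, -3, 0], [1, 0, 0, -3, 0], [1, 0, 0, 0, 0], [1, 0, 0, 0, 0]]]}}

```text
clock: 5.53
position: [568.5, -10.1, 88.1]
ee_rot: [0.998, 0.059, -0.0, 0.0]
contact_force: [0.5, -0.4, -1.9]
gripper_width: 15.6
grasp_force: 58.8
```

Request:
{"fn": "drive_tool", "kwargs": {"plan": [[[1, 0, 0, -2, 0], [1, 0, 0, -2, 0], [1, 0, 0, -2, 0], [1, 0, 0, 0, 0], [1, 0, 0, 0, 0]]]}}

```text
clock: 5.95
position: [569.5, -10.1, 87.2]
ee_rot: [0.998, 0.06, 0.001, 0.001]
contact_force: [-8.1, 1.5, 21.8]
gripper_width: 15.5
grasp_force: 62.1
```

Request:
{"fn": "drive_tool", "kwargs": {"plan": [[[1, -4, -0.5, -0.3, 0], [1, -4, -0.5, -0.4, 0], [1, -4, -0.5, -0.3, 0], [1, -4, -0.5, -0.4, 0], [1, -4, -0.5, -0.3, 0], [1, -4, -0.5, -0.4, 0], [1, -4, -0.5, -0.3, 0], [1, -4, -0.5, -0.4, 0], [1, -4, -0.5, -0.3, 0]]]}}

```text
clock: 6.7
position: [540.3, -13.3, 84.7]
ee_rot: [0.998, 0.061, 0.009, -0.0]
contact_force: [4.7, -0.0, 13.1]
gripper_width: 15.4
grasp_force: 61.3
```

```bash
cat >> h.py <<'E'
def pitch(d,tcp,yaw,half=38):
    # fit scoop floor plane from top-camera depth; returns lip height, slope (rad, + = lip up)
    P=cloud('top',d)[d>0];fr=(np.array(tcp[:2]),yaw);q=loc(fr,P);q=np.c_[q,P[:,2]]
    s=q[(q[:,0]>-86)&(q[:,0]<-38)&(abs(q[:,1])<half)&(q[:,2]<tcp[2]-40)&(q[:,2]>0)]
    med=np.median(s[:,2]);s=s[abs(s[:,2]-med)<9]
    A=np.c_[s[:,:2],np.ones(len(s))];k=np.linalg.lstsq(A,s[:,2],rcond=None)[0]
    return dict(n=len(s),slope_up=-k[0],roll=k[1],lipz=k[2]-89*k[0],z_at_tcp=k[2])
E
python3 - <<'E'
from h import *
im,d=grab('top');s=read_state();print(s['position'],s['contact_force'],s['wrist_torque'])
print(pitch(d,s['position'],np.radians(6.8)))
cv2.imwrite('pics/b1.png',cv2.resize(im[150:275,190:300,::-1],(660,750)[:2][::1] if 0 else (528,600)))
E
```

```text
[539.3600706  -13.38900691  84.62221109] [ 2.62191361  0.4062424  12.55510222] [ 0.20033734 -1.2906404   0.01065445]
{'n': 599, 'slope_up': np.float64(-0.022816750770517032), 'roll': np.float64(0.004434887194278758), 'lipz': np.float64(20.10164150195418), 'z_at_tcp': np.float64(22.132332320530196)}
```

View pics/b1.png

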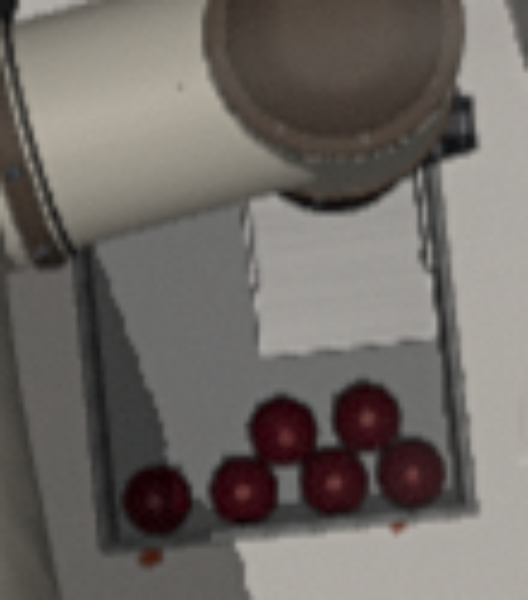

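The scoop is in the bin, right of centre, with its lip 20 mm short of the second-row balls. It is pitched slightly lip-down. I'll keep drawing it with more down-force.

Request:
{"fn": "drive_tool", "kwargs": {"plan": [[[1, 0, 0, -3, 0], [1, -4, -0.5, -1.4, 0], [1, -4, -0.5, -1.4, 0], [1, -4, -0.5, -0.4, 0], [1, -4, -0.5, -0.4, 0], [1, -4, -0.5, -0.3, 0], [1, -4, -0.5, -0.4, 0], [1, -4, -0.5, -0.3, 0], [1, -4, -0.5, -0.4, 0], [1, -4, -0.5, -0.3, 0]]]}}

```text
clock: 7.58
position: [512.9, -15.8, 81.9]
ee_rot: [0.998, 0.063, 0.019, -0.001]
contact_force: [4.9, 2.6, 25.3]
gripper_width: 15.4
grasp_force: 62.0
```

Run:
```python
from h import *
im,d=grab('top');s=read_state();print(s['position'],s['contact_force'],s['wrist_torque'],s['ee_rot'])
print(pitch(d,s['position'],np.radians(6.8)))
cv2.imwrite('pics/b2.png',cv2.resize(im[150:275,190:300,::-1],(528,600)))
```

```text
[511.86798136 -15.9633307   81.75765244] [ 6.56169324  3.04347797 32.58352341] [ 0.58218727 -2.45867787  0.06926338] [ 0.99786221  0.06264317  0.01857912 -0.00128571]
{'n': 548, 'slope_up': np.float64(-0.12100287151063537), 'roll': np.float64(-0.0012425656414087882), 'lipz': np.float64(10.616496337728185), 'z_at_tcp': np.float64(21.385751902174732)}
```

View pics/b2.png

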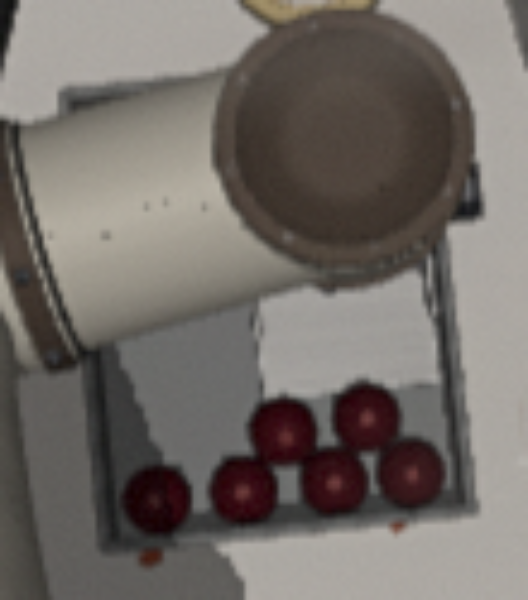

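The lip is now flat on the floor (slope -0.12), just at the balls. I'll drive on to the wall.

Request:
{"fn": "drive_tool", "kwargs": {"plan": [[[1, -4, -0.5, -0.3, 0], [1, -4, -0.5, -0.4, 0], [1, -4, -0.5, -0.3, 0], [1, -4, -0.5, -0.4, 0], [1, -4, -0.5, -0.3, 0], [1, -4, -0.5, -0.4, 0], [1, -4, -0.5, -0.3, 0], [1, -4, -0.5, -0.4, 0], [1, -4, -0.5, -0.3, 0], [1, -4, -0.5, -0.4, 0], [1, -4, -0.5, -0.3, 0], [1, 0, 0, 0, 0]]]}}

```text
clock: 8.63
position: [470.2, -20.8, 77.9]
ee_rot: [0.998, 0.063, 0.02, -0.002]
contact_force: [7.7, 1.8, 36.3]
gripper_width: 15.5
grasp_force: 64.3
```

Run:
```python
from h import *
im,d=grab('top');s=read_state();print(s['position'],s['contact_force'],s['wrist_torque'],s['ee_rot'],loc(BIN,s['position']))
cv2.imwrite('pics/b3.png',cv2.resize(im[150:275,190:300,::-1],(528,600)))
```

```text
[470.143664   -20.84749644  77.91657562] [ 7.84446614  1.38344014 37.82185034] [ 0.24788819 -2.52253106 -0.02375706] [ 0.99779127  0.06340773  0.0197447  -0.00148049] [-10.27841075 -39.0147521 ]
```

View pics/b3.png

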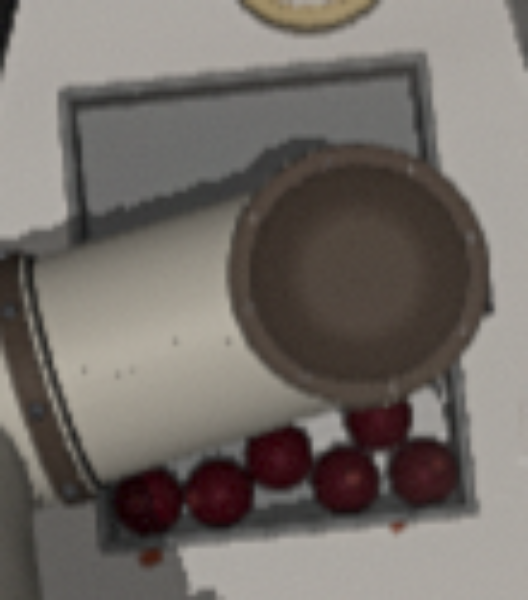

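Four beets are over the scoop and two are outside it to the left. I'll push on the last few millimetres to the wall.

Request:
{"fn": "drive_tool", "kwargs": {"plan": [[[1, -4, -0.5, -0.3, 0], [1, -4, -0.5, -0.4, 0], [1, -4, -0.5, 0, 0], [1, 0, 0, 0, 0], [1, 0, 0, 0, 0]]]}}

```text
clock: 9.1
position: [459.2, -21.7, 77.0]
ee_rot: [0.998, 0.063, 0.021, -0.002]
contact_force: [10.1, 3.8, 35.3]
gripper_width: 15.0
grasp_force: 64.0
```

Run:
```python
from h import *
im,d=grab('top');s=read_state();print(s['position'],s['contact_force'],s['wrist_torque'],s['ee_rot'],loc(BIN,s['position']))
P=cloud('top',d);q=loc(BIN,P)
m=(im[...,0].astype(int)>1.6*im[...,1])&(im[...,0]<150)&(abs(q[...,0])<112)&(abs(q[...,1])<90)&(P[...,2]>8)
n,l,st,c=cv2.connectedComponentsWithStats(cv2.erode(m.astype(np.uint8),np.ones((3,3))))
for k in range(1,n):
    if st[k,4]>12:print(st[k],q[l==k].mean(0).round(0),np.percentile(P[l==k][:,2],90).round(0))
```

```text
[459.23506817 -21.66032616  76.95995955] [ 9.72544669  3.49730617 35.1584774 ] [ 0.56351853 -2.99811834 -0.41307794] [ 0.99781633  0.06270419  0.02064958 -0.00208812] [-21.2073414 -38.5493168]
[272 243  12  10  89] [-91. -70.] 44.0
[258 244  12  11  93] [-92. -35.] 45.0
[242 247  13   8  56] [-90.  -2.] 46.0
[230 251  11   8  57] [-97.  33.] 41.0
[218 255   8   4  15] [-100.   66.] 38.0
```

Request:
{"fn": "drive_tool", "kwargs": {"plan": [[[1, -0.4, 3, 0, 0], [1, -0.4, 3, 0, 0], [1, 0, 0, 0, 0], [1, 2, 0.2, -0.3, 0], [1, 2, 0.2, -0.3, 0], [1, 2, 0.2, -0.3, 0], [1, 2, 0.2, 0, 0], [1, 2, 0.2, 0, 0], [1, 2, 0.2, 0, 0], [1, 2, 0.2, 0, 0], [1, 2, 0.2, 0, 0], [1, 2, 0.2, 0, 0], [1, 2, 0.2, 0, 0], [1, 0, 0, 0, 0]]]}}

```text
clock: 10.32
position: [468.4, -15.9, 75.1]
ee_rot: [0.998, 0.062, 0.01, -0.0]
contact_force: [-8.6, 7.1, 52.3]
gripper_width: 15.6
grasp_force: 66.8
```

```bash
cat >> h.py <<'E'
def look(save=None):
    im,d=get_image('top');s=read_state()
    print('tcp',s['position'].round(1),'F',s['contact_force'].round(1),'T',s['wrist_torque'].round(2),'R',s['ee_rot'].round(3),'w',round(s['gripper_width'],1),'bin',loc(BIN,s['position']).round(1),'pan',loc(PAN,s['position']).round(1),'t',s['clock'])
    P=cloud('top',d);q=loc(BIN,P)
    m=(im[...,0].astype(int)>1.6*im[...,1])&(im[...,0]<150)&(P[...,2]>8)
    m[:,:90]=0;m[275:]=0;m[:150]=0;m[:,300:]=0
    n,l,st,c=cv2.connectedComponentsWithStats(cv2.erode(m.astype(np.uint8),np.ones((3,3))))
    for k in range(1,n):
        if st[k,4]>12:print(st[k],'bin',np.median(q[l==k],0).round(0),'z',np.percentile(P[l==k][:,2],90).round(0))
    if save:cv2.imwrite('pics/%s.png'%save,cv2.resize(im[140:275,95:300,::-1],(780,514)))
    return im,d,s
E
python3 - <<'E'
from h import *
im,d,s=look('b4')
E
```

```text
tcp [468.4 -15.9  75.1] F [-10.3   6.4  52.7] T [1.89 2.95 0.14] R [ 0.998  0.062  0.01  -0.   ] w 15.1 bin [-11.5 -33.9] pan [  72.2 -262.8] t 10.3667
[264 232  11   8  61] bin [-61. -52.] z 54.0
[229 242  26  16 202] bin [-88.  18.] z 54.0
[273 242  11  11  94] bin [-90. -70.] z 55.0
[258 244  11  12  93] bin [-92. -34.] z 56.0
[215 249  12  11  97] bin [-91.  69.] z 42.0
```

View pics/b4.png

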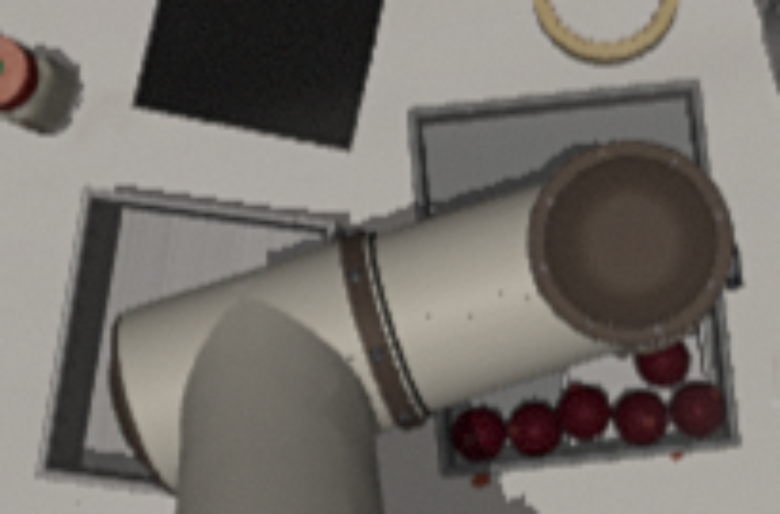

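The rock-back works: the beets on the scoop rose about 10 mm. Four are on it (crop px (585,412), (640,418), (698,410), (662,362)). I'll rock further.

Request:
{"fn": "drive_tool", "kwargs": {"plan": [[[1, 2, 0.2, -0.3, 0], [1, 2, 0.2, -0.3, 0], [1, 2, 0.2, -0.3, 0], [1, 2, 0.2, 0, 0], [1, 2, 0.2, 0, 0], [1, 0, 0, 0, 0], [1, 0, 0, 0, 0]]]}}

```text
clock: 10.95
position: [478.0, -14.8, 72.8]
ee_rot: [0.998, 0.062, 0.009, -0.001]
contact_force: [-5.4, 6.8, 40.9]
gripper_width: 15.3
grasp_force: 64.8
```

Run:
```python
from h import *
im,d,s=look()
```

```text
tcp [478.  -14.8  72.8] F [-5.3  6.9 40.4] T [1.79 1.92 0.08] R [ 0.998  0.062  0.009 -0.001] w 15.3 bin [ -1.7 -33.9] pan [  81.7 -260.6] t 11.0
[272 238  12  11  98] bin [-81. -70.] z 62.0
[229 241  25  17 201] bin [-87.  15.] z 61.0
[257 241  12  12  95] bin [-84. -34.] z 63.0
[215 249  12  11 101] bin [-92.  68.] z 42.0
```

Request:
{"fn": "drive_tool", "kwargs": {"plan": [[[1, 0, 0, 3, 0], [1, 0, 0, 3, 0], [1, 0, 0, 3, 0], [1, 0, 0, 3, 0], [1, 0, 0, 3, 0], [1, 0, 0, 3, 0], [1, 0, 0, 3, 0], [1, 0, 0, 3, 0], [1, 0, 0, 0, 0], [1, 0, 0, 0, 0]]]}}

```text
clock: 11.83
position: [470.5, -17.0, 89.0]
ee_rot: [0.998, 0.059, 0.001, -0.0]
contact_force: [3.4, -0.2, -2.2]
gripper_width: 15.5
grasp_force: 58.6
```

Run:
```python
from h import *
im,d,s=look('b5')
```

```text
tcp [470.5 -17.   88.9] F [ 4.   0.8 -1.3] T [ 0.17 -1.18 -0.06] R [ 0.998  0.059  0.001 -0.   ] w 15.3 bin [ -9.5 -35.2] pan [  74.4 -263.6] t 11.8833
[265 227  10   6  23] bin [-48. -55.] z 69.0
[257 243  13  12  97] bin [-89. -34.] z 79.0
[273 242  11  11 100] bin [-89. -70.] z 79.0
[229 245  25  14 216] bin [-90.  15.] z 78.0
[215 249  12  11 100] bin [-92.  68.] z 42.0
```

View pics/b5.png

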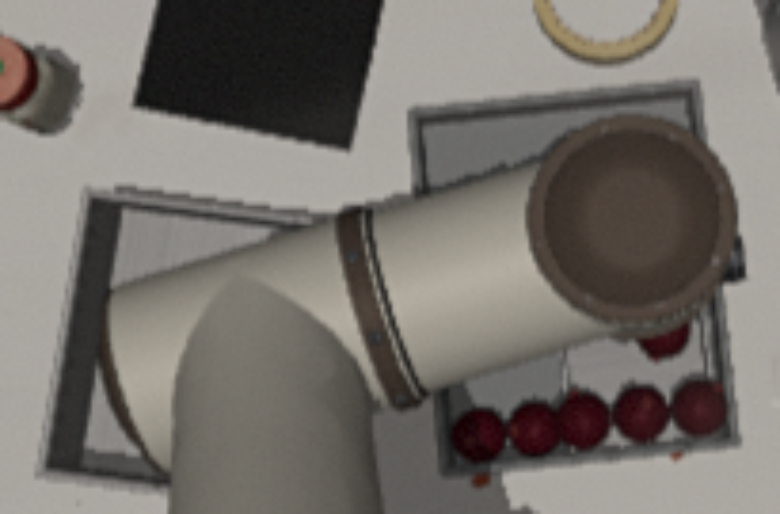

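All three front balls are clamped against the wall, with the scoop lip-up by about 0.2 rad. I'll back off in +x so they can roll back.

Request:
{"fn": "drive_tool", "kwargs": {"plan": [[[1, 3, 0.3, 1, 0], [1, 3, 0.3, 1, 0], [1, 3, 0.3, 1, 0], [1, 3, 0.3, 1, 0], [1, 3, 0.3, 1, 0], [1, 0, 0, 0, 0], [1, 0, 0, 0, 0]]]}}

```text
clock: 12.47
position: [484.8, -15.6, 93.5]
ee_rot: [0.998, 0.059, -0.0, 0.0]
contact_force: [-0.3, -0.1, -3.2]
gripper_width: 15.5
grasp_force: 58.5
```

Run:
```python
from h import *
im,d,s=look()
```

```text
tcp [484.6 -15.6  93.4] F [-0.5  0.2 -2.8] T [-0.04 -0.1   0.02] R [ 0.998  0.059 -0.     0.   ] w 15.2 bin [  4.6 -35.5] pan [  88.2 -260.7] t 12.5167
[263 218  15  23 168] bin [-53. -56.] z 80.0
[251 223  11  13 102] bin [-42. -23.] z 78.0
[244 237  11  12 103] bin [-72.  -4.] z 83.0
[229 247  12  12  98] bin [-92.  33.] z 41.0
[215 249  12  11 100] bin [-92.  68.] z 42.0
```

Four beets have rolled back into the scoop, which is lip-up 0.17 rad. Next: lift, then a gentle ramped carry to the pan.

Request:
{"fn": "drive_tool", "kwargs": {"plan": [[[1, 0, 0, 3, 0], [1, 0, 0, 6, 0], [1, 0, 0, 9, 0], [1, 0, 0, 10, 0], [1, 0, 0, 10, 0], [1, 0, 0, 10, 0], [1, 0, 0, 10, 0], [1, 0, 0, 8, 0], [1, 0, 0, 6, 0], [1, 0, 0, 3, 0], [1, 0, 0, 1, 0]]]}}

```text
clock: 13.43
position: [485.0, -15.5, 170.3]
ee_rot: [0.998, 0.059, 0.001, -0.0]
contact_force: [-0.7, -0.7, -2.7]
gripper_width: 15.4
grasp_force: 58.5
```

Request:
{"fn": "drive_tool", "kwargs": {"plan": [[[1, -0.3, 2, 0, -0.1], [1, -0.6, 4, 0, -0.2], [1, -1, 6, 0, -0.4], [1, -1.3, 9, 0, -0.6], [1, -2, 12, 0, -0.7], [1, -2.5, 15, 0, -0.8], [1, -3, 17, 0, -0.9], [1, -3, 18, 0, -0.9], [1, -3, 19, 0, -0.9], [1, -3, 19, 0, -0.9], [1, -3, 19, 0, -0.9], [1, -3, 19, 0, -0.9], [1, -3, 19, 0, -0.9], [1, -3, 18, 0, -0.9], [1, -3, 17, 0, -0.9], [1, -2.5, 15, 0, -0.8], [1, -2, 13, 0, -0.7], [1, -1.5, 10, 0, -0.6], [1, -1, 7, 0, -0.4], [1, -0.6, 5, 0, -0.1]]]}}

```text
clock: 15.1
position: [442.1, 248.3, 169.2]
ee_rot: [0.998, -0.059, -0.0, 0.0]
contact_force: [0.3, -0.3, -2.2]
gripper_width: 15.5
grasp_force: 58.5
```

Request:
{"fn": "drive_tool", "kwargs": {"plan": [[[1, -0.3, 3, 0, 0], [1, 0, 1.5, 0, 0], [1, 0, 0, 0, 0], [1, 0, 0, 0, 0]]]}}

```text
clock: 15.43
position: [442.3, 251.6, 169.6]
ee_rot: [0.998, -0.059, -0.0, 0.0]
contact_force: [0.2, -0.2, -2.6]
gripper_width: 15.5
grasp_force: 58.5
```

Run:
```python
from h import *
im,d,s=look('c1')
```

```text
tcp [442.3 251.5 169.6] F [-0.1 -0.1 -3.2] T [ 0.02 -0.08  0.02] R [ 0.998 -0.059 -0.     0.   ] w 15.5 bin [ -6.2 234.7] pan [15.3 -0.2] t 15.4833
[115 231  35  30 508] bin [-55. 237.] z 156.0
[229 247  12  12  97] bin [-92.  32.] z 42.0
[215 249  12  11 104] bin [-92.  69.] z 42.0
```

View pics/c1.png

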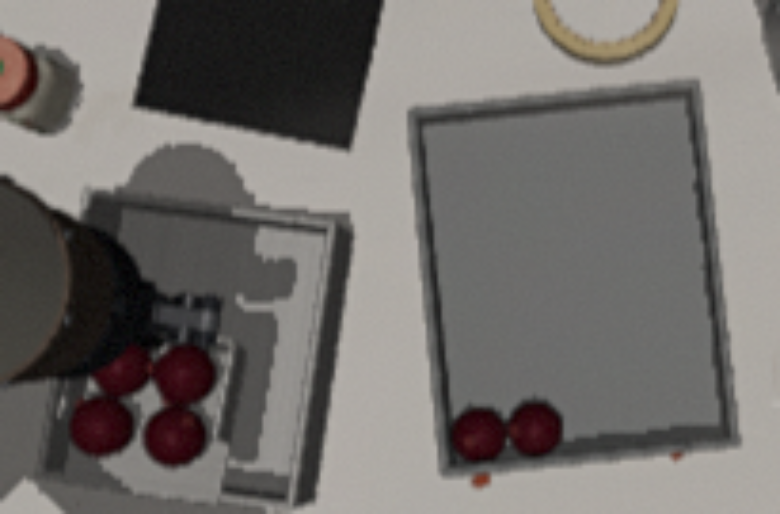

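All four beets sit in the scoop as a 2x2, above the pan, and two are left in the bin. I'll lower it in, then press the lip against the near wall to tip it lip-down.

Request:
{"fn": "drive_tool", "kwargs": {"plan": [[[1, 0, 0, -3, 0], [1, 0, 0, -6, 0], [1, 0, 0, -8, 0], [1, 0, 0, -9, 0], [1, 0, 0, -10, 0], [1, 0, 0, -10, 0], [1, 0, 0, -10, 0], [1, 0, 0, -8, 0], [1, 0, 0, -5, 0], [1, 0, 0, -2, 0], [1, 0, 0, 0, 0]]]}}

```text
clock: 16.4
position: [447.3, 254.5, 101.4]
ee_rot: [0.998, -0.057, 0.005, -0.003]
contact_force: [9.5, -1.2, 8.4]
gripper_width: 15.3
grasp_force: 58.4
```

Request:
{"fn": "drive_tool", "kwargs": {"plan": [[[1, -4, 0.5, 0, 0], [1, -4, 0.5, 0, 0], [1, -4, 0.5, 0, 0], [1, -4, 0.5, 0, 0], [1, -4, 0.5, 0, 0], [1, -4, 0.5, 0, 0], [1, -4, 0.5, 0, 0], [1, 0, 0, 0, 0]]]}}

```text
clock: 17.07
position: [425.4, 262.9, 107.2]
ee_rot: [0.998, -0.055, 0.012, -0.008]
contact_force: [17.4, 0.5, 20.7]
gripper_width: 15.3
grasp_force: 59.4
```

Run:
```python
from h import *
im,d,s=look()
```

```text
tcp [425.3 262.8 106.9] F [17.2 -2.1 22.1] T [-0.84 -3.92  0.29] R [ 0.998 -0.055  0.012 -0.008] w 15.5 bin [-21.7 247.9] pan [-2.9  9. ] t 17.1167
[115 245  35  27 459] bin [-82. 248.] z 111.0
[215 247  26  13 207] bin [-92.  55.] z 42.0
```

Run:
```python
from h import *
im,d=grab('side');cv2.imwrite('pics/c2.png',cv2.resize(im[90:220,160:330,::-1],(680,520)))
im,d=grab('top');cv2.imwrite('pics/c3.png',cv2.resize(im[180:280,95:200,::-1],(588,560)))
```

```text
(no output)
```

View pics/c3.png

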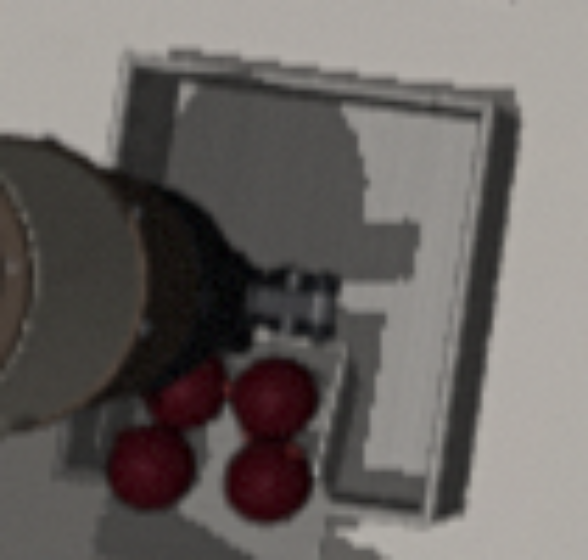

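The lip is resting on the near rim, because the lip-up tilt pushes it further forward. The four balls are still in the scoop. I'll lift, back off in +x and re-enter.

Request:
{"fn": "drive_tool", "kwargs": {"plan": [[[1, 0, 0, 3, 0], [1, 0, 0, 5, 0], [1, 0, 0, 6, 0], [1, 0, 0, 6, 0], [1, 0, 0, 6, 0], [1, 0, 0, 5, 0], [1, 0, 0, 3, 0], [1, 0, 0, 1, 0], [1, 0, 0, 0, 0]]]}}

```text
clock: 17.97
position: [414.2, 255.5, 133.7]
ee_rot: [0.998, -0.059, 0.0, -0.0]
contact_force: [0.8, -0.8, -2.2]
gripper_width: 15.5
grasp_force: 58.4
```

Request:
{"fn": "drive_tool", "kwargs": {"plan": [[[1, 1, 0, 0, 0], [1, 2, -0.3, 0, 0], [1, 3, -0.4, 0, 0], [1, 4, -0.5, 0, 0], [1, 5, -0.6, 0, 0], [1, 5, -0.6, 0, 0], [1, 5, -0.6, 0, 0], [1, 5, -0.6, 0, 0], [1, 5, -0.6, 0, 0], [1, 5, -0.6, 0, 0], [1, 4, -0.5, 0, 0], [1, 3, -0.4, 0, 0], [1, 2, -0.2, 0, 0], [1, 1, 0, 0, 0], [1, 0, 0, 0, 0], [1, 0, 0, 0, 0]]]}}

```text
clock: 19.3
position: [464.1, 249.5, 133.6]
ee_rot: [0.998, -0.059, -0.0, 0.0]
contact_force: [-0.5, -0.2, -3.0]
gripper_width: 15.3
grasp_force: 58.4
```

Run:
```python
from h import *
im,d,s=look()
P=cloud('top',d);q=loc(PAN,P)
m=(im[...,0].astype(int)>1.6*im[...,1])&(im[...,0]<150)&(P[...,2]>85)&(abs(q[...,0])<110)&(abs(q[...,1])<90)
n,l,st,c=cv2.connectedComponentsWithStats(cv2.erode(m.astype(np.uint8),np.ones((5,5))))
for k in range(1,n):print(st[k],np.median(q[l==k],0).round(0),np.percentile(P[l==k][:,2],80).round(0))
# steel pixels of scoop, z profile along pan x
g=im.astype(int);st=(g.max(2)-g.min(2)<22)&(g.max(2)>70)&(P[...,2]>80)&(q[...,0]>-110)&(abs(q[...,1])<45)
for a in range(-100,0,10):
    k=st&(q[...,0]>=a)&(q[...,0]<a+10)
    if k.sum()>3:print(a,k.sum(),np.percentile(P[k][:,2],[20,50,80]).round(0))
```

```text
tcp [464.1 249.5 133.6] F [ 0.9  0.3 -1.8] T [-0.04 -0.09 -0.02] R [ 0.998 -0.059 -0.     0.   ] w 15.5 bin [ 15.3 230.2] pan [37.2  0.3] t 19.35
[117 226  37  29 540] bin [-41. 242.] z 138.0
[215 247  26  13 202] bin [-92.  54.] z 42.0
[119 228  18  23 148] [-29.  20.] 138.0
[142 229  11  25 170] [-19. -25.] 138.0
-100 142 [492. 498. 503.]
-90 63 [447. 480. 484.]
-80 100 [117. 119. 423.]
-70 258 [113. 116. 447.]
-60 308 [110. 441. 459.]
-50 277 [426. 454. 464.]
-40 298 [443. 459. 467.]
-30 346 [442. 461. 469.]
-20 372 [447. 463. 470.]
-10 361 [448. 468. 471.]
```

Request:
{"fn": "drive_tool", "kwargs": {"plan": [[[1, 2, -0.2, -2, 0], [1, 3, -0.3, -4, 0], [1, 3, -0.3, -6, 0], [1, 2, -0.2, -7, 0], [1, 0, 0, -7, 0], [1, 0, 0, -7, 0], [1, 0, 0, -7, 0], [1, 0, 0, -6, 0], [1, 0, 0, -5, 0], [1, 0, 0, -4, 0], [1, 0, 0, -2, 0], [1, 0, 0, -1, 0], [1, 0, 0, 0, 0]]]}}

```text
clock: 20.43
position: [474.3, 248.6, 75.6]
ee_rot: [0.998, -0.059, 0.0, -0.0]
contact_force: [-1.2, -0.5, -2.8]
gripper_width: 15.3
grasp_force: 58.4
```

Request:
{"fn": "drive_tool", "kwargs": {"plan": [[[1, -4, 0.5, 0, 0], [1, -4, 0.5, 0, 0], [1, -4, 0.5, 0, 0], [1, -4, 0.5, 0, 0], [1, -4, 0.5, 0, 0], [1, -4, 0.5, 0, 0], [1, -4, 0.5, 0, 0], [1, 0, 0, 0, 0]]]}}

```text
clock: 21.1
position: [453.5, 255.6, 79.7]
ee_rot: [0.998, -0.057, 0.008, -0.005]
contact_force: [16.8, -4.5, -0.3]
gripper_width: 15.2
grasp_force: 58.8
```

```bash
cat >> h.py <<'E'
def panlook():
    im,d,s=look();P=cloud('top',d);q=loc(PAN,P)
    m=(im[...,0].astype(int)>1.6*im[...,1])&(im[...,0]<150)&(P[...,2]<300)&(abs(q[...,0])<110)&(abs(q[...,1])<90)
    n,l,st,c=cv2.connectedComponentsWithStats(cv2.erode(m.astype(np.uint8),np.ones((5,5))))
    for k in range(1,n):print('ball',st[k,4],np.median(q[l==k],0).round(0),np.percentile(P[l==k][:,2],80).round(0))
    return im,d,s
E
python3 - <<'E'
from h import *
panlook()
E
```

```text
tcp [453.5 255.6  79.6] F [16.3 -5.9 -0.1] T [-1.4  -5.23 -0.01] R [ 0.998 -0.057  0.008 -0.005] w 15.3 bin [  5.4 237.4] pan [26.   5.1] t 21.15
[123 231  34  27 424] bin [-50. 237.] z 80.0
[229 247  12  12 100] bin [-92.  33.] z 42.0
[215 249  12  11 104] bin [-92.  68.] z 42.0
ball 36 [-15.  19.] 69.0
ball 141 [-28. -19.] 79.0
ball 70 [-44.  26.] 81.0
```

Request:
{"fn": "drive_tool", "kwargs": {"plan": [[[1, -4, 0.2, 0, 0], [1, -4, 0.2, 0, 0], [1, -4, 0.2, 0, 0], [1, -4, 0.2, 0, 0], [1, -4, 0.2, 0, 0], [1, -4, 0.2, 0, 0], [1, -4, 0.2, 0, 0], [1, 0, 0, 0, 0]]]}}

```text
clock: 21.82
position: [423.9, 257.9, 79.3]
ee_rot: [0.998, -0.057, 0.007, -0.006]
contact_force: [11.6, -0.0, -0.7]
gripper_width: 15.5
grasp_force: 58.4
```

Run:
```python
from h import *
panlook()
```

```text
tcp [423.9 257.8  79.2] F [11.5 -0.6 -1. ] T [-0.06 -3.63 -0.06] R [ 0.998 -0.057  0.006 -0.005] w 15.1 bin [-23.7 243.2] pan [-3.7  3.9] t 21.8667
[146 240   9   5  24] bin [-49. 231.] z 58.0
[127 247  12  11  80] bin [-66. 274.] z 59.0
[229 247  12  12 100] bin [-92.  32.] z 42.0
[147 249  11  11  90] bin [-75. 227.] z 59.0
[215 249  12  11 103] bin [-92.  69.] z 43.0
ball 4 [-25. -15.] 56.0
ball 40 [-53.  24.] 58.0
ball 49 [-50. -24.] 58.0
```

Request:
{"fn": "drive_tool", "kwargs": {"plan": [[[1, -4, 0, 1, 0], [1, -4, 0, 1, 0], [1, -4, 0, 1, 0], [1, -4, 0, 1, 0], [1, -4, 0, 1, 0], [1, -4, 0, 1, 0], [1, 0, 0, 0, 0]]]}}

```text
clock: 22.45
position: [398.0, 256.9, 84.4]
ee_rot: [0.998, -0.057, 0.005, -0.004]
contact_force: [9.0, -1.1, -1.5]
gripper_width: 15.4
grasp_force: 58.7
```

Request:
{"fn": "drive_tool", "kwargs": {"plan": [[[1, 4, 0, 1, 0], [1, 6, 0, 1, 0], [1, 8, -0.6, 1, 0], [1, 10, -1, 1, 0], [1, 10, -1, 1, 0], [1, 10, -1, 1, 0], [1, 10, -1, 1, 0], [1, 10, -1, 1, 0], [1, 8, -1, 1, 0], [1, 6, -0.6, 0, 0], [1, 3, 0, 0, 0], [1, 0, 0, 0, 0], [1, 0, 0, 0, 0], [1, 0, 0, 0, 0]]]}}

```text
clock: 23.62
position: [478.8, 246.1, 90.5]
ee_rot: [0.998, -0.059, -0.0, 0.0]
contact_force: [-0.3, 0.6, -2.1]
gripper_width: 15.9
grasp_force: 58.7
```

Run:
```python
from h import *
im,d,s=panlook()
cv2.imwrite('pics/d1.png',cv2.resize(im[180:280,95:200,::-1],(588,560)))
```

```text
tcp [478.8 246.2  90.6] F [-0.8 -0.7 -1.7] T [-0.01 -0.03 -0.02] R [ 0.998 -0.059 -0.     0.   ] w 15.0 bin [ 29.4 225.2] pan [52.2 -1.3] t 23.6667
[127 241  40  26 404] bin [-75. 231.] z 40.0
[229 247  12  12  96] bin [-92.  32.] z 42.0
[215 249  12  11 103] bin [-92.  69.] z 42.0
ball 31 [-33. -35.] 41.0
ball 56 [-51.  -7.] 39.0
ball 56 [-65.  27.] 39.0
ball 59 [-65. -39.] 39.0
```

All four beets are in the pan, with tops at z≈40. Next is the second pass in the +y half of the bin.

Request:
{"fn": "drive_tool", "kwargs": {"plan": [[[1, 0, 0, 10, 0], [1, 0, 0, 16, 0], [1, 0, 0, 16, 0], [1, 0, 0, 16, 0], [1, 0, 0, 16, 0], [1, 0, 0, 0, 0], [1, 5.2, -18, 0, 1.34], [1, 5.2, -18, 0, 1.34], [1, 5.2, -18, 0, 1.34], [1, 5.2, -18, 0, 1.34], [1, 5.2, -18, 0, 1.34], [1, 5.2, -18, 0, 1.34], [1, 5.2, -18, 0, 1.34], [1, 5.2, -18, 0, 1.34], [1, 5.2, -18, 0, 1.34], [1, 5.2, -18, 0, 1.34], [1, 0, 0, 0, 0], [1, 0, 0, 0, 0]]]}}

```text
clock: 25.17
position: [530.9, 65.6, 164.1]
ee_rot: [0.998, 0.057, -0.0, 0.0]
contact_force: [0.3, -0.3, -2.8]
gripper_width: 15.1
grasp_force: 58.9
```

Run:
```python
from h import *
im,d,s=panlook();print(pitch(d,s['position'],np.radians(6.8)))
```

```text
tcp [530.8  66.2 164.2] F [ 0.2  0.6 -1.3] T [0.02 0.05 0.02] R [ 0.998  0.058 -0.    -0.   ] w 15.0 bin [60.2 40.3] pan [ 124.7 -174. ] t 25.2167
[145 241  22  18 165] bin [-64. 219.] z 40.0
[229 247  12  11  99] bin [-91.  33.] z 42.0
[215 249  12  11 103] bin [-92.  69.] z 43.0
[154 256  12  11 100] bin [-93. 216.] z 40.0
ball 54 [-30. -35.] 40.0
ball 33 [-49. -10.] 38.0
ball 60 [-65. -39.] 39.0
{'n': 435, 'slope_up': np.float64(-0.07986539493746181), 'roll': np.float64(-0.00597126064304021), 'lipz': np.float64(11.202629489551644), 'z_at_tcp': np.float64(18.310649638985744)}
```

Request:
{"fn": "drive_tool", "kwargs": {"plan": [[[1, 0, 0, -10, 0], [1, 0, 0, -15, 0], [1, 0, 0, -15, 0], [1, 0, 0, -10, 0], [1, 0, 0, -6, 0], [1, 0, 0, -4, 0], [1, 0, 0, -4, 0], [1, 0, 0, -4, 0], [1, 0, 0, -4, 0], [1, 0, 0, -4, 0], [1, 0, 0, -3, 0], [1, 0, 0, 0, 0], [1, 0, 0, 0, 0]]]}}

```text
clock: 26.3
position: [534.5, 66.9, 88.7]
ee_rot: [0.998, 0.059, 0.004, -0.0]
contact_force: [1.8, 0.2, 9.2]
gripper_width: 15.1
grasp_force: 59.8
```

Run:
```python
from h import *
im,d,s=look();print(pitch(d,s['position'],np.radians(6.8)))
```

```text
tcp [534.5  66.9  88.7] F [ 1.5 -0.1  9.4] T [-0.14  0.06 -0.03] R [ 0.998  0.059  0.004 -0.   ] w 14.9 bin [63.9 40.7] pan [ 128.3 -172.9] t 26.35
[154 241  13  26 183] bin [-68. 213.] z 40.0
[230 247  11  12  97] bin [-92.  33.] z 42.0
[215 249  12  11 103] bin [-92.  69.] z 42.0
{'n': 600, 'slope_up': np.float64(-0.24869795303442008), 'roll': np.float64(-0.0004908016280893435), 'lipz': np.float64(9.367892470816557), 'z_at_tcp': np.float64(31.502010290879944)}
```

Request:
{"fn": "drive_tool", "kwargs": {"plan": [[[1, 0, 0, -3, 0], [1, 0, 0, -3, 0], [1, 0, 0, -3, 0], [1, 0, 0, -3, 0], [1, 0, 0, -3, 0], [1, 0, 0, 0, 0], [1, 0, 0, 0, 0]]]}}

```text
clock: 26.93
position: [537.2, 67.8, 78.0]
ee_rot: [0.998, 0.06, 0.007, -0.001]
contact_force: [-2.0, 0.8, 29.0]
gripper_width: 15.3
grasp_force: 60.3
```

Run:
```python
from h import *
im,d,s=look();print(pitch(d,s['position'],np.radians(6.8)))
```

```text
tcp [537.3  67.9  78. ] F [-2.5  0.1 27.8] T [0.09 1.15 0.01] R [ 0.998  0.06   0.007 -0.001] w 15.2 bin [66.7 41.3] pan [ 130.9 -171.6] t 26.9833
[155 241  12  26 171] bin [-67. 212.] z 40.0
[229 247  12  12  97] bin [-92.  33.] z 41.0
[215 249  12  11 100] bin [-92.  68.] z 42.0
{'n': 593, 'slope_up': np.float64(-0.17471911972130683), 'roll': np.float64(0.0042163494756124464), 'lipz': np.float64(11.582408859130094), 'z_at_tcp': np.float64(27.132410514326402)}
```

Request:
{"fn": "drive_tool", "kwargs": {"plan": [[[1, -4.2, -0.5, -0.4, 0], [1, -4.2, -0.5, -0.4, 0], [1, -4.2, -0.5, -0.4, 0], [1, -4.2, -0.5, -0.4, 0], [1, -4.2, -0.5, -0.4, 0], [1, -4.2, -0.5, -0.4, 0], [1, -4.2, -0.5, -0.4, 0], [1, -4.2, -0.5, -0.4, 0], [1, -4.2, -0.5, -0.4, 0], [1, -4.2, -0.5, -0.4, 0], [1, -4.2, -0.5, -0.4, 0], [1, -4.2, -0.5, -0.4, 0], [1, -4.2, -0.5, -0.4, 0], [1, -4.2, -0.5, -0.4, 0], [1, -4.2, -0.5, -0.4, 0], [1, -4.2, -0.5, -0.4, 0], [1, -4.2, -0.5, -0.4, 0], [1, 0, 0, 0, 0]]]}}

```text
clock: 28.48
position: [471.1, 60.3, 71.9]
ee_rot: [0.998, 0.061, 0.013, -0.002]
contact_force: [8.1, -7.1, 28.2]
gripper_width: 15.4
grasp_force: 60.1
```

Run:
```python
from h import *
im,d,s=look();print(pitch(d,s['position'],np.radians(6.8)))
```

```text
tcp [471.1  60.3  71.9] F [ 7.5 -7.3 29.7] T [-2.13 -1.83 -0.22] R [ 0.998  0.061  0.012 -0.002] w 15.3 bin [ 0.2 41.5] pan [  66.1 -186.8] t 28.5333
[229 247  12  12  99] bin [-92.  33.] z 42.0
[215 249  12  11 104] bin [-92.  68.] z 42.0
[157 262   8   5  28] bin [-101.  214.] z 39.0
{'n': 518, 'slope_up': np.float64(-0.15688695978820388), 'roll': np.float64(0.00024690951238248715), 'lipz': np.float64(6.240301741106791), 'z_at_tcp': np.float64(20.203241162256937)}
```

Request:
{"fn": "drive_tool", "kwargs": {"plan": [[[1, -4, -1.2, -0.4, 0], [1, -4, -1.2, -0.4, 0], [1, -4, -0.7, -0.4, 0], [1, -4, -0.5, -0.4, 0], [1, -4, -0.5, -0.4, 0], [1, 0, 0, 0, 0]]]}}

```text
clock: 29.03
position: [452.1, 58.0, 70.1]
ee_rot: [0.998, 0.062, 0.014, -0.003]
contact_force: [6.2, -0.8, 32.3]
gripper_width: 15.0
grasp_force: 60.6
```

Run:
```python
from h import *
im,d,s=look()
```

```text
tcp [452.1  58.   70.1] F [ 6.3 -0.9 32.5] T [-0.69 -1.33 -0.08] R [ 0.998  0.062  0.014 -0.003] w 15.2 bin [-19.   41.4] pan [  47.4 -191.3] t 29.0833
[230 247  11  12  96] bin [-92.  32.] z 45.0
[215 249  12  11  99] bin [-93.  68.] z 45.0
```

Request:
{"fn": "drive_tool", "kwargs": {"plan": [[[1, -4, -0.5, -0.3, 0], [1, -4, -0.5, -0.3, 0], [1, 0, 0, 0, 0], [1, 2, 0.2, -0.4, 0], [1, 2, 0.2, -0.4, 0], [1, 2, 0.2, -0.4, 0], [1, 2, 0.2, -0.4, 0], [1, 2, 0.2, 0, 0], [1, 2, 0.2, 0, 0], [1, 2, 0.2, 0, 0], [1, 2, 0.2, 0, 0], [1, 2, 0.2, 0, 0], [1, 2, 0.2, 0, 0], [1, 2, 0.2, 0, 0], [1, 0, 0, 0, 0]]]}}

```text
clock: 30.33
position: [460.2, 58.3, 67.0]
ee_rot: [0.998, 0.06, 0.008, -0.002]
contact_force: [-10.2, 8.7, 43.9]
gripper_width: 15.5
grasp_force: 63.7
```

Run:
```python
from h import *
im,d,s=look();print(pitch(d,s['position'],np.radians(6.8)))
```

```text
tcp [460.2  58.3  67. ] F [-9.4  8.  42. ] T [2.11 2.93 0.  ] R [ 0.998  0.06   0.008 -0.002] w 15.4 bin [-10.9  40.8] pan [  55.4 -190. ] t 30.3833
[214 243  12  12 100] bin [-79.  68.] z 58.0
[229 242  12  11  96] bin [-79.  32.] z 58.0
{'n': 300, 'slope_up': np.float64(0.10072526416737244), 'roll': np.float64(0.005691077158736846), 'lipz': np.float64(23.950106422822884), 'z_at_tcp': np.float64(14.985557911926735)}
```

Request:
{"fn": "drive_tool", "kwargs": {"plan": [[[1, 2, 0.2, 0, 0], [1, 2, 0.2, 0, 0], [1, 2, 0.2, 0, 0], [1, 1, 0, 0, 0], [1, 0, 0, 3, 0], [1, 0, 0, 3, 0], [1, 0, 0, 3, 0], [1, 1, 0, 3, 0], [1, 2, 0.2, 3, 0], [1, 2, 0.2, 3, 0], [1, 2, 0.2, 3, 0], [1, 1, 0, 3, 0], [1, 0, 0, 2, 0], [1, 0, 0, 0, 0], [1, 0, 0, 0, 0]]]}}

```text
clock: 31.63
position: [468.8, 56.0, 85.6]
ee_rot: [0.998, 0.058, -0.0, -0.0]
contact_force: [-0.4, 0.4, -2.4]
gripper_width: 15.3
grasp_force: 58.4
```

Run:
```python
from h import *
im,d,s=look();print(pitch(d,s['position'],np.radians(6.8)))
```

```text
tcp [468.6  55.9  85.5] F [ 0.3 -0.5 -1.7] T [-0.01 -0.    0.05] R [ 0.998  0.058 -0.     0.   ] w 15.6 bin [-2.8 37.4] pan [  64.1 -191.4] t 31.6833
[233 220  11   9  48] bin [-29.  16.] z 74.0
[155 258  11   9  71] bin [-96. 214.] z 40.0
{'n': 428, 'slope_up': np.float64(0.10278772689987407), 'roll': np.float64(-0.0007990930912029626), 'lipz': np.float64(45.78426973526107), 'z_at_tcp': np.float64(36.63616204117228)}
```

Request:
{"fn": "drive_tool", "kwargs": {"plan": [[[1, 0, 0, 3, 0], [1, 0, 0, 6, 0], [1, 0, 0, 9, 0], [1, 0, 0, 11, 0], [1, 0, 0, 11, 0], [1, 0, 0, 11, 0], [1, 0, 0, 11, 0], [1, 0, 0, 9, 0], [1, 0, 0, 6, 0], [1, 0, 0, 3, 0], [1, 0, 0, 1, 0]]]}}

```text
clock: 32.6
position: [469.0, 56.1, 167.3]
ee_rot: [0.998, 0.058, 0.0, -0.0]
contact_force: [0.3, -0.6, -3.2]
gripper_width: 15.2
grasp_force: 58.4
```

Request:
{"fn": "drive_tool", "kwargs": {"plan": [[[1, 0, 2, 0, -0.1], [1, 0, 4, 0, -0.2], [1, 0.3, 6, 0, -0.4], [1, 0.3, 8, 0, -0.6], [1, 0.3, 10, 0, -0.8], [1, 0.3, 12, 0, -0.9], [1, 0.3, 13, 0, -0.9], [1, 0.3, 14, 0, -0.9], [1, 0.3, 14, 0, -0.9], [1, 0.3, 14, 0, -0.9], [1, 0.3, 14, 0, -0.9], [1, 0.3, 14, 0, -0.9], [1, 0.3, 13, 0, -0.9], [1, 0.3, 12, 0, -0.9], [1, 0.3, 11, 0, -0.8], [1, 0.3, 10, 0, -0.7], [1, 0.3, 8, 0, -0.6], [1, 0.3, 6, 0, -0.4], [1, 0, 4, 0, -0.3], [1, 0, 2, 0, -0.4]]]}}

```text
clock: 34.27
position: [473.6, 247.5, 166.3]
ee_rot: [0.998, -0.059, -0.0, 0.0]
contact_force: [-0.4, -0.4, -2.2]
gripper_width: 15.4
grasp_force: 58.4
```

Run:
```python
from h import *
im,d,s=panlook();print(pitch(d,s['position'],np.radians(-6.7)))
cv2.imwrite('pics/e1.png',cv2.resize(im[140:275,95:300,::-1],(780,514)))
```

```text
tcp [473.6 247.5 166.4] F [ 0.4  0.3 -1.9] T [-0.03 -0.07 -0.04] R [ 0.998 -0.059 -0.     0.   ] w 15.4 bin [ 24.5 227.1] pan [46.9 -0.6] t 34.3167
[125 215  29  11 205] bin [ -0. 220.] z 154.0
[154 241  13  26 174] bin [-85. 212.] z 40.0
[127 253  26  10 126] bin [-79. 276.] z 40.0
ball 96 [ 25. -16.] 153.0
ball 36 [-29. -38.] 39.0
ball 41 [-67.  28.] 40.0
ball 6 [-58.  -7.] 37.0
ball 58 [-64. -39.] 40.0
{'n': 528, 'slope_up': np.float64(0.10470968962033238), 'roll': np.float64(-0.0015247968602807305), 'lipz': np.float64(126.75964608127923), 'z_at_tcp': np.float64(117.44048370506965)}
```

View pics/e1.png

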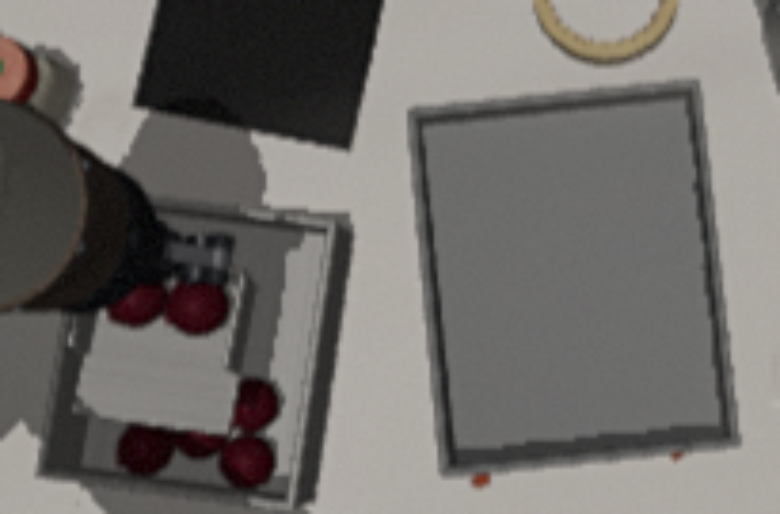

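The bin is empty, two beets are at the back of the scoop and four are in the pan. I'll lower and tip mildly, keeping the lip above the beets already there.

Request:
{"fn": "drive_tool", "kwargs": {"plan": [[[1, 0, 0, -4, 0], [1, 0, 0, -8, 0], [1, 0, 0, -10, 0], [1, 0, 0, -10, 0], [1, 0, 0, -10, 0], [1, 0, 0, -10, 0], [1, 0, 0, -7, 0], [1, 0, 0, -3, 0], [1, 0, 0, -1, 0], [1, -4, 0.5, 0, 0], [1, -4, 0.5, 0, 0], [1, -4, 0.5, 0, 0], [1, -4, 0.5, 0, 0], [1, -4, 0.5, 0, 0], [1, -4, 0.5, 0, 0], [1, -4, 0.5, 0, 0], [1, -4, 0.5, 0, 0], [1, -4, 0.5, 0, 0], [1, -4, 0.5, 0, 0], [1, 0, 0, 0, 0]]]}}

```text
clock: 35.98
position: [435.0, 252.8, 104.5]
ee_rot: [0.998, -0.058, 0.002, -0.001]
contact_force: [4.3, -1.7, -3.2]
gripper_width: 14.9
grasp_force: 58.5
```

Run:
```python
from h import *
im,d,s=panlook();print(pitch(d,s['position'],np.radians(-6.7)))
```

```text
tcp [435.1 252.8 104.5] F [ 4.6 -1.5 -2.4] T [-0.48 -1.61  0.06] R [ 0.998 -0.058  0.002 -0.001] w 15.1 bin [-13.2 236.8] pan [8.  0.2] t 36.0333
[134 235  23   9 108] bin [-40. 225.] z 93.0
[162 257   4   9  21] bin [-95. 208.] z 36.0
ball 1 [-14.   4.] 83.0
ball 42 [-15. -21.] 93.0
ball 2 [-68. -47.] 35.0
{'n': 487, 'slope_up': np.float64(0.09959192764043748), 'roll': np.float64(0.0058328429145575456), 'lipz': np.float64(64.43517110134724), 'z_at_tcp': np.float64(55.5714895413483)}
```

Request:
{"fn": "drive_tool", "kwargs": {"plan": [[[1, -4, 0.5, 0, 0], [1, -4, 0.5, 0, 0], [1, -4, 0.5, 0, 0], [1, -4, 0.5, 0, 0], [1, -4, 0.5, 0, 0], [1, -4, 0.5, 0, 0], [1, 0, 0, 0, 0]]]}}

```text
clock: 36.62
position: [414.6, 258.6, 106.8]
ee_rot: [0.998, -0.057, 0.006, -0.005]
contact_force: [8.9, 0.1, 0.6]
gripper_width: 14.9
grasp_force: 58.4
```

Run:
```python
from h import *
im,d,s=panlook();print(pitch(d,s['position'],np.radians(-6.7)))
```

```text
tcp [414.6 258.7 106.8] F [10.8 -1.2 -0.3] T [-0.13 -3.31 -0.05] R [ 0.998 -0.057  0.006 -0.004] w 15.3 bin [-32.8 245.1] pan [-13.    3.7] t 36.6667
[163 242   4   9  22] bin [-60. 202.] z 36.0
[144 245   8   4  14] bin [-58. 229.] z 90.0
[161 256   5  10  30] bin [-95. 209.] z 37.0
ball 2 [-30. -46.] 38.0
ball 6 [-66. -46.] 35.0
{'n': 457, 'slope_up': np.float64(-0.08775580601790038), 'roll': np.float64(0.008070045101554513), 'lipz': np.float64(47.617231544291975), 'z_at_tcp': np.float64(55.42749827988511)}
```

Request:
{"fn": "drive_tool", "kwargs": {"plan": [[[1, 10, -1, 0, 0], [1, 22, -2.5, 0, 0], [1, 20, -2, 0, 0], [1, 10, -1, 0, 0], [1, 3, 0, 0, 0], [1, 0, 0, 0, 0], [1, 0, 0, 0, 0], [1, 0, 0, 0, 0], [1, 0, 0, 0, 0]]]}}

```text
clock: 37.42
position: [473.8, 248.5, 103.6]
ee_rot: [0.998, -0.059, -0.0, 0.0]
contact_force: [-0.0, -0.4, -1.2]
gripper_width: 15.1
grasp_force: 58.6
```

Run:
```python
from h import *
im,d,s=panlook();print(pitch(d,s['position'],np.radians(-6.7)))
```

```text
tcp [474.  248.6 103.7] F [-0.9  0.2 -2.3] T [-0.02  0.01 -0.02] R [ 0.998 -0.059 -0.     0.   ] w 15.4 bin [ 25.  228.1] pan [47.1  0.6] t 37.4667
[122 243  48  24 552] bin [-75. 236.] z 61.0
ball 225 [-49. -31.] 61.0
ball 126 [-61.  23.] 59.0
{'n': 490, 'slope_up': np.float64(-0.09073091830693446), 'roll': np.float64(0.0076392579262076765), 'lipz': np.float64(45.277175939119196), 'z_at_tcp': np.float64(53.35222766843636)}
```

Request:
{"fn": "drive_tool", "kwargs": {"plan": [[[1, 2, 0, 4, 0], [1, 2, 0, 8, 0], [1, 0, 0, 14, 0], [1, 0, 0, 18, 0], [1, 0, 0, 18, 0], [1, 0, 0, 6, 0], [1, 10, -1, 0, 0], [1, 20, -2, 0, 0], [1, 20, -2, 0, 0], [1, 20, -2, 0, 0], [1, 20, -2, 0, 0], [1, 0, 0, 0, 0], [1, 0, 0, 0, 0]]]}}

```text
clock: 38.55
position: [569.2, 238.8, 169.6]
ee_rot: [0.998, -0.06, -0.001, 0.001]
contact_force: [1.1, -0.3, -2.5]
gripper_width: 14.9
grasp_force: 58.7
```

Run:
```python
from h import *
im,d,s=panlook();print(pitch(d,s['position'],np.radians(-6.7)))
P=cloud('top',d);q=loc(PAN,P)
m=(im[...,0].astype(int)>1.6*im[...,1])&(im[...,0]<150)&(abs(q[...,0])<90)&(abs(q[...,1])<80)
print('beet px',m.sum());h=np.where(m&(P[...,2]<100),P[...,2],0)
v,u=np.where(m);
print(h[v.min():v.max()+1:2,u.min():u.max()+1:2].round(0).astype(int))
print('offset',v.min(),u.min())
cv2.imwrite('pics/f1.png',cv2.resize(im[180:280,95:200,::-1],(588,560)))
```

```text
tcp [568.5 238.9 169.9] F [-0.6 -0.1 -1.8] T [-0.04  0.05 -0.02] R [ 0.998 -0.059 -0.001  0.001] w 15.4 bin [117.7 207.5] pan [142.1   1.9] t 38.6
[136 225  11  11  89] bin [-16. 254.] z 40.0
[159 238  12  10  90] bin [-51. 201.] z 41.0
[117 247  12  11  99] bin [-64. 302.] z 40.0
[132 251  26  13 193] bin [-81. 256.] z 40.0
[163 257   7  11  61] bin [-98. 199.] z 40.0
ball 50 [ 1. 16.] 39.0
ball 51 [-20. -44.] 40.0
ball 57 [-57.  52.] 39.0
ball 52 [-57. -18.] 39.0
ball 53 [-65.  16.] 40.0
ball 29 [-66. -57.] 40.0
{'n': 513, 'slope_up': np.float64(-0.08760304733587106), 'roll': np.float64(-0.002374150720569901), 'lipz': np.float64(111.76453652919119), 'z_at_tcp': np.float64(119.56120774208371)}
beet px 824
[[ 0  0  0 ...  0  0  0]
 [ 0  0  0 ...  0  0  0]
 [ 0  0  0 ...  0  0  0]
 ...
 [ 0  0  0 ... 39 40 38]
 [ 0  0  0 ... 38 35 35]
 [ 0  0  0 ... 34 33  0]]
offset 194 42
```

All six beets lie on the pan floor. Next the scoop goes back onto its mat.

Request:
{"fn": "drive_tool", "kwargs": {"plan": [[[1, 16, -2.4, 0, -0.5], [1, 16, -2.4, 0, -0.5], [1, 16, -2.4, 0, -0.5], [1, 16, -2.4, 0, -0.5], [1, 16, -2.4, 0, -0.5], [1, 16, -2.4, 0, -0.5], [1, 16, -2.4, 0, -0.5], [1, 16, -2.4, 0, -0.5], [1, 0, 0, -10, 0], [1, 0, 0, -20, 0], [1, 0, 0, -25, 0], [1, 0, 0, -20, 0], [1, 0, 0, -10, 0], [1, 0, 0, -5, 0], [1, 0, 0, 0, 0], [1, 0, 0, 0, 0]]]}}

```text
clock: 39.93
position: [697.1, 220.7, 82.7]
ee_rot: [0.996, -0.093, 0.001, -0.0]
contact_force: [0.5, 0.4, -0.6]
gripper_width: 15.2
grasp_force: 58.6
```

Request:
{"fn": "drive_tool", "kwargs": {"plan": [[[1, 0, 0, -3, 0], [1, 0, 0, -3, 0], [1, 0, 0, -3, 0], [1, 0, 0, -3, 0], [1, 0, 0, -3, 0], [1, 0, 0, -3, 0], [1, 0, 0, 0, 0], [1, 0, 0, 0, 0]]]}}

```text
clock: 40.6
position: [696.5, 220.2, 63.2]
ee_rot: [0.996, -0.094, -0.0, 0.0]
contact_force: [-0.7, 0.4, -2.1]
gripper_width: 15.1
grasp_force: 58.7
```

Run:
```python
from h import *
im,d,s=look();print(pitch(d,s['position'],np.radians(-10.7)))
```

```text
tcp [696.7 220.3  63.5] F [-1.  -0.2 -1.6] T [ 0.02 -0.03  0.05] R [ 0.996 -0.094 -0.     0.   ] w 15.6 bin [242.9 174. ] pan [271.7  -1.8] t 40.65
[136 225  11  11  89] bin [-16. 254.] z 40.0
[159 238  12  10  90] bin [-51. 200.] z 42.0
[117 247  12  11  98] bin [-63. 302.] z 40.0
[132 251  26  13 192] bin [-81. 251.] z 40.0
[163 257   8  11  66] bin [-97. 198.] z 40.0
{'n': 563, 'slope_up': np.float64(-0.1588482940889352), 'roll': np.float64(-0.0026064253944930726), 'lipz': np.float64(2.6527730157367078), 'z_at_tcp': np.float64(16.79027118965194)}
```

Request:
{"fn": "drive_tool", "kwargs": {"plan": [[[1, 0, 0, -3, 0], [1, 0, 0, -3, 0], [1, 0, 0, -3, 0], [1, 0, 0, -3, 0], [1, 0.5, 0, -2, 0], [1, 1, 0, 0, 0], [1, 1, 0, 0, 0], [1, 0, 0, 0, 0]]]}}

```text
clock: 41.32
position: [702.9, 220.9, 55.6]
ee_rot: [0.996, -0.093, 0.005, -0.001]
contact_force: [1.9, -1.9, 11.8]
gripper_width: 15.5
grasp_force: 59.2
```

Run:
```python
from h import *
im,d,s=look();print(pitch(d,s['position'],np.radians(-10.7)))
```

```text
tcp [703.  220.8  55.6] F [ 2.1 -1.1 11.7] T [-0.44  0.33  0.06] R [ 0.996 -0.093  0.005 -0.001] w 15.1 bin [249.1 173.9] pan [277.8  -0.5] t 41.3667
[136 226  11  10  87] bin [-16. 254.] z 40.0
[159 238  12  11  91] bin [-51. 201.] z 40.0
[117 247  12  11  98] bin [-63. 302.] z 40.0
[132 251  26  13 193] bin [-81. 253.] z 40.0
[163 257   8  11  66] bin [-97. 199.] z 40.0
{'n': 548, 'slope_up': np.float64(-0.04041723902760307), 'roll': np.float64(0.004989924709120963), 'lipz': np.float64(4.361893041780959), 'z_at_tcp': np.float64(7.959027315237632)}
```

Request:
{"fn": "drive_tool", "kwargs": {"plan": [[[1, -2, 0, 0, 0], [1, -2, 0, -1, 0], [0.2, 0, 0, 0, 0], [-0.3, 0, 0, 0, 0], [-1, 0, 0, 0, 0], [-1, 0, 0, 0, 0], [-1, 0, 0, 0, 0], [-1, 0, 0, 8, 0], [-1, 0, 0, 25, 0], [-1, 0, 0, 35, 0], [-1, 0, 0, 40, 0], [-1, 0, 0, 40, 0], [-1, 0, 0, 40, 0], [-1, -30, 0, 0, 0], [-1, -40, 0, 0, 0], [-1, -40, 0, 0, 0], [-1, -40, 0, 0, 0], [-1, -40, 0, 0, 0], [-1, -40, 0, 0, 0], [-1, -40, 0, 0, 0]]]}}

```text
clock: 43.03
position: [423.4, 219.9, 237.0]
ee_rot: [0.996, -0.094, 0.0, -0.0]
contact_force: [-0.5, 1.1, 0.2]
gripper_width: 85.4
grasp_force: 0.0
```

Run:
```python
from h import *
im,d,s=look();P=cloud('top',d);Z=P[...,2]
np.savez('t2.npz',im=im,d=d)
def rect(name,c,r,zlo,zhi):
    m=(d>0)&(Z>zlo)&(Z<zhi)&(np.hypot(P[...,0]-c[0],P[...,1]-c[1])<r)
    n,l,st,_=cv2.connectedComponentsWithStats(m.astype(np.uint8));p=P[m]
    if len(p)<5:print(name,'none');return
    R=cv2.minAreaRect(p[:,:2].astype(np.float32));print(name,len(p),np.round(R[0],1),np.round(R[1],1),round(R[2],1))
rect('handle',(694,221),40,88,118)
rect('fin',(381,-267),60,46,66)
rect('board',(453.7,-251.6),130,10,22)
rect('tin1',(633,-140),65,88,102)
rect('tin2',(624.6,-311),65,88,102)
mc=np.array([655.4,227.5])
fr=(mc,np.radians(-10.6));q=loc(fr,P)
for a in range(-60,60,10):
    k=(q[...,0]>a)&(q[...,0]<a+10)&(abs(q[...,1])<35);print(a,np.median(Z[k]).round(1),end=' | ')
cv2.imwrite('pics/g1.png',cv2.resize(im[90:290,95:410,::-1],(788,500)))
```

```text
tcp [416.7 217.5 236.5] F [-7.2 -2.4 -2. ] T [-0.21  0.77  0.01] R [ 0.996 -0.093 -0.002  0.001] w 85.4 bin [-35.5 204. ] pan [ -6.1 -36.9] t 43.0833
[160 242  11   6  25] bin [-58. 200.] z 40.0
[117 250  12   8  69] bin [-66. 302.] z 40.0
[132 251  26  13 200] bin [-81. 249.] z 40.0
[163 257   8  11  62] bin [-98. 198.] z 41.0
handle 94 [708.9 219.8] [15.  23.4] 81.2
fin 144 [ 391.4 -292.6] [12.1 63.9] 13.5
board 4714 [ 463.8 -276.7] [184.2 165. ] 13.3
tin1 664 [ 633.  -140.3] [61.1 60.7] 12.4
tin2 680 [ 624.4 -311.4] [60. 61.] 7.2
-60 2.8 | -50 2.7 | -40 4.0 | -30 5.4 | -20 6.0 | -10 6.2 | 0 5.7 | 10 6.3 | 20 6.0 | 30 5.9 | 40 8.9 | 50 39.1 |
```

View pics/g1.png

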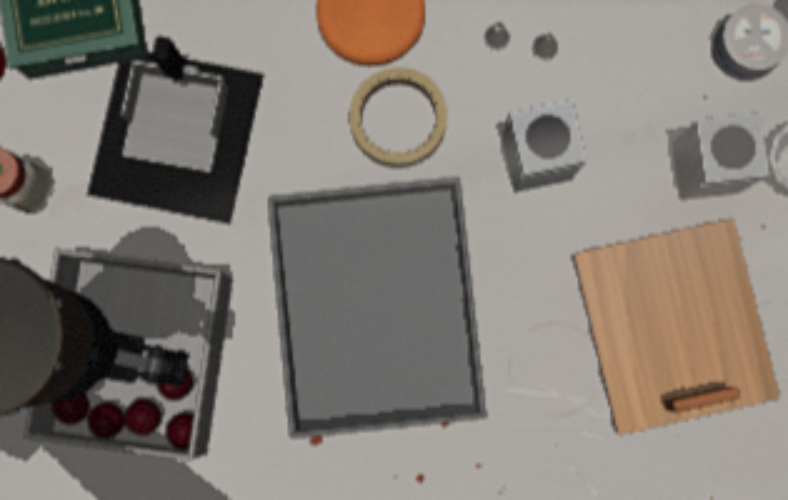

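The scoop lies flat but about 10 mm off the mat's middle in +x. The board was knocked and is now at (464,-277). First I'll re-grip the scoop and centre it.

Request:
{"fn": "drive_tool", "kwargs": {"plan": [[[-1, 30, 0, 0, 0.3], [-1, 40, 0, 0, 0.3], [-1, 40, 0, 0, 0.3], [-1, 40, 0, 0, 0.3], [-1, 40, 0, 0, 0.3], [-1, 40, 0, 0, 0.3], [-1, 40, 0, 0, 0], [-1, 12, 0, 0, 0], [-1, 0, 0, -30, 0], [-1, 0, 0, -30, 0], [-1, 0, 0, -30, 0], [-1, 0, 0, 0, 0], [-1, 0, 0, 0, 0], [-1, 0, 0, 0, 0]]]}}

```text
clock: 44.25
position: [708.4, 220.7, 149.1]
ee_rot: [0.997, -0.078, 0.002, -0.0]
contact_force: [0.8, -0.1, 0.3]
gripper_width: 85.1
grasp_force: 0.0
```

Request:
{"fn": "drive_tool", "kwargs": {"plan": [[[-1, 0, -0.5, -25, 0], [-1, 0, 0, -25, 0], [-1, 0, 0, -25, 0], [-1, 0, 0, -8, 0], [-1, 0, 0, 0, 0], [-1, 0, 0, 0, 0], [0.3, 0, 0, 0, 0], [1, 0, 0, 0, 0], [1, 0, 0, 0, 0], [1, 0, 0, 0, 0], [1, 0, 0, 0, 0], [1, 0, 0, 0, 0], [1, 0, 0, 0, 0], [1, 0, 0, 3, 0], [1, 0, 0, 3, 0], [1, 0, 0, 0, 0], [1, 0, 0, 0, 0]]]}}

```text
clock: 45.67
position: [707.1, 219.8, 69.5]
ee_rot: [0.997, -0.078, -0.0, -0.0]
contact_force: [0.6, -1.0, -2.0]
gripper_width: 15.2
grasp_force: 58.3
```

Request:
{"fn": "drive_tool", "kwargs": {"plan": [[[1, -3, 0.3, 0, 0], [1, -4, 0.4, 0, 0], [1, -3, 0.3, 0, 0], [1, 0, 0, 0, 0], [1, 0, 0, 0, 0], [1, 0, 0, -2, 0], [1, 0, 0, -2, 0], [1, 0, 0, -2, 0], [1, 0, 0, 0, 0], [1, 0, 0, 0, 0]]]}}

```text
clock: 46.5
position: [697.6, 220.9, 64.1]
ee_rot: [0.997, -0.078, 0.0, -0.0]
contact_force: [0.2, 0.1, 0.4]
gripper_width: 15.2
grasp_force: 58.7
```

Request:
{"fn": "drive_tool", "kwargs": {"plan": [[[0.2, 0, 0, 0, 0], [-0.3, 0, 0, 0, 0], [-1, 0, 0, 0, 0], [-1, 0, 0, 0, 0], [-1, 0, 0, 0, 0], [-1, 0, 0, 8, 0], [-1, 0, 0, 25, 0], [-1, 0, 0, 35, 0], [-1, 0, 0, 40, 0], [-1, 0, 0, 40, 0], [-1, -20, -30, 20, 0], [-1, -20, -35, 0, 0], [-1, -20, -35, 0, 0], [-1, -20, -35, 0, 0], [-1, -20, -35, 0, 0], [-1, -20, -35, 0, 0], [-1, -20, -35, 0, 0], [-1, 0, 0, 0, 0]]]}}

```text
clock: 48.0
position: [553.3, -23.7, 233.1]
ee_rot: [0.997, -0.08, -0.0, 0.0]
contact_force: [-0.4, 1.5, 0.1]
gripper_width: 85.5
grasp_force: 0.0
```

```bash
cat >> h.py <<'E'
def rect(P,d,name,c,r,zlo,zhi):
    Z=P[...,2];m=(d>0)&(Z>zlo)&(Z<zhi)&(np.hypot(P[...,0]-c[0],P[...,1]-c[1])<r);p=P[m]
    if len(p)<5:print(name,'none');return
    R=cv2.minAreaRect(p[:,:2].astype(np.float32));print(name,len(p),np.round(R[0],1),np.round(R[1],1),round(R[2],1))
def survey():
    im,d=get_image('top');s=read_state();P=cloud('top',d)
    print('tcp',s['position'].round(1),'F',s['contact_force'].round(1),'T',s['wrist_torque'].round(2),'R',s['ee_rot'].round(3),'w',round(s['gripper_width'],1),'t',s['clock'])
    rect(P,d,'handle',(699,221),40,88,118)
    rect(P,d,'fin',(391,-292),60,46,66);rect(P,d,'board',(463.8,-276.7),130,10,22)
    rect(P,d,'tin1',(633,-140),65,88,102);rect(P,d,'tin2',(624.6,-311),65,88,102)
    return im,d,s,P
E
python3 - <<'E'
from h import *
im,d,s,P=survey();Z=P[...,2]
fr=(np.array([655.4,227.5]),np.radians(-10.6));q=loc(fr,P)
for a in range(-70,60,5):
    k=(q[...,0]>a)&(q[...,0]<a+5)&(abs(q[...,1])<35);print(a,np.median(Z[k]).round(1),end=' | ')
E
```

```text
tcp [555.4 -21.9 233.2] F [0.7 0.  0.3] T [ 0.05 -0.05  0.04] R [ 0.997 -0.08   0.001 -0.   ] w 85.4 t 48.05
handle 72 [699.9 220.2] [16.3 21.9] 80.0
fin 146 [ 391.7 -293.3] [12.2 64.3] 12.8
board 4758 [ 478.5 -273.4] [214.5 165. ] 13.5
tin1 660 [ 633.  -140.2] [61.2 60.8] 12.6
tin2 681 [ 624.6 -311.5] [60.9 61.4] 7.6
-70 nan | -65 nan | -60 nan | -55 nan | -50 nan | -45 nan | -40 nan | -35 nan | -30 nan | -25 nan | -20 nan | -15 nan | -10 nan | -5 nan | 0 nan | 5 nan | 10 nan | 15 nan | 20 nan | 25 nan | 30 111.1 | 35 110.5 | 40 110.8 | 45 109.8 | 50 108.1 | 55 108.8 |
  return _methods._mean(a, axis=axis, dtype=dtype,
  ret = ret.dtype.type(ret / rcount)
```

Request:
{"fn": "drive_tool", "kwargs": {"plan": [[[-1, -11.7, -19.4, 0, -4.83], [-1, -11.7, -19.4, 0, -4.83], [-1, -11.7, -19.4, 0, -4.83], [-1, -11.7, -19.4, 0, -4.83], [-1, -11.7, -19.4, 0, -4.83], [-1, -11.7, -19.4, 0, -4.83], [-1, -11.7, -19.4, 0, -4.83], [-1, -11.7, -19.4, 0, -4.83], [-1, -11.7, -19.4, 0, -4.83], [-1, -11.7, -19.4, 0, -4.83], [-1, -11.7, -19.4, 0, -4.83], [-1, -11.7, -19.4, 0, -4.83], [-1, -11.7, -19.4, 0, -4.83], [-1, -11.7, -19.4, 0, -4.83], [-1, 0, 0, -30, 0], [-1, 0, 0, -40, 0], [-1, 0, 0, -40, 0], [-1, 0, 0, 0, 0], [-1, 0, 0, 0, 0]]]}}

```text
clock: 49.63
position: [393.2, -290.6, 121.0]
ee_rot: [0.785, -0.619, -0.002, 0.001]
contact_force: [-0.7, -0.2, 0.9]
gripper_width: 85.4
grasp_force: 0.0
```

Run:
```python
from h import *
im,d,s,P=survey();R=s['ee_rot'];print(np.degrees(2*np.arctan2(R[1],R[0]))+90)
fr=(np.array([655.4,227.5]),np.radians(-10.6));q=loc(fr,P)
for a in range(-70,60,5):
    k=(q[...,0]>a)&(q[...,0]<a+5)&(abs(q[...,1])<35);print(a,np.median(P[k][:,2]).round(1),end=' | ')
rect(P,d,'scoop walls',(655,227),70,25,48)
```

```text
tcp [ 394.9 -291.2  123. ] F [ 0.4 -0.1  0.9] T [-0.03 -0.07  0.01] R [ 0.785 -0.619  0.001  0.   ] w 85.6 t 49.6833
handle 98 [698.6 220.7] [16.9 22.6] 82.2
fin none
board 817 [ 485.1 -297.4] [209.  124.1] 17.9
tin1 665 [ 632.6 -140.2] [61.3 60.6] 13.9
tin2 681 [ 624.6 -311.4] [60.3 61.7] 6.5
13.526845291563674
-70 3.0 | -65 3.0 | -60 3.5 | -55 2.6 | -50 2.3 | -45 5.2 | -40 5.6 | -35 5.2 | -30 6.2 | -25 6.3 | -20 6.2 | -15 6.1 | -10 5.8 | -5 5.7 | 0 6.2 | 5 5.3 | 10 6.3 | 15 6.0 | 20 6.2 | 25 6.0 | 30 8.4 | 35 7.8 | 40 24.7 | 45 74.2 | 50 106.4 | 55 3.8 | scoop walls 205 [677.3 224.2] [92.8 64.5] 80.1
```

The scoop is now centred and flat. Next I'll grasp the board's fin.

Request:
{"fn": "drive_tool", "kwargs": {"plan": [[[-1, -2, -2, -25, 0], [-1, 0, 0, -25, 0], [-1, 0, 0, -25, 0], [-1, 0, 0, -15, 0], [-1, 0, 0, -6, 0], [-1, 0, 0, 0, 0], [-1, 0, 0, 0, 0], [0, 0, 0, 0, 0], [1, 0, 0, 0, 0], [1, 0, 0, 0, 0], [1, 0, 0, 0, 0], [1, 0, 0, 0, 0], [1, 0, 0, 0, 0], [1, 0, 0, 0, 0], [1, 0, 0, 0, 0]]]}}

```text
clock: 50.93
position: [391.7, -292.9, 25.9]
ee_rot: [0.785, -0.619, 0.0, -0.0]
contact_force: [-0.4, 0.3, 3.3]
gripper_width: 11.0
grasp_force: 59.2
```

Request:
{"fn": "drive_tool", "kwargs": {"plan": [[[1, 0, 0, 4, 0], [1, 0, 0, 10, 0], [1, 0, 0, 20, 0], [1, 0, 0, 30, 0], [1, 0, 0, 30, 0], [1, 0, 0, 30, 0], [1, 0, 0, 10, 0], [1, 0, 0, 0, 0], [1, 0, 0, 0, 0]]]}}

```text
clock: 51.68
position: [390.6, -292.3, 159.2]
ee_rot: [0.785, -0.62, -0.001, -0.0]
contact_force: [0.1, -0.2, -2.6]
gripper_width: 11.0
grasp_force: 58.6
```

```bash
cat >> h.py <<'E'
def boardpose(fin_side=True):
    im,d=get_image('top');s=read_state();P=cloud('top',d);g=im.astype(int)
    R=s['ee_rot'];yaw=2*np.arctan2(R[1],R[0])+np.pi/2
    yaw=(yaw+np.pi/2)%np.pi-np.pi/2
    q=loc((s['position'][:2],yaw),P)
    m=(d>0)&(P[...,2]<s['position'][2]+8)&(P[...,2]>s['position'][2]-40)&(abs(q[...,1])<110)&(q[...,0]>-60)&(q[...,0]<200)&(g[...,0]>g[...,2]+25)
    m=cv2.morphologyEx(m.astype(np.uint8),cv2.MORPH_OPEN,np.ones((3,3)))>0
    p=P[m];Rr=cv2.minAreaRect(p[:,:2].astype(np.float32))
    A=np.c_[q[m],np.ones(m.sum())];k=np.linalg.lstsq(A,p[:,2],rcond=None)[0]
    print('tcp',s['position'].round(1),'line',np.degrees(yaw).round(2),'F',s['contact_force'].round(1),'T',s['wrist_torque'].round(2),'w',round(s['gripper_width'],1),'t',s['clock'])
    print('board n',m.sum(),np.round(Rr[0],1),np.round(Rr[1],1),round(Rr[2],2),'slopes',k[:2].round(3),'z@tcp',k[2].round(1),'xrange',np.percentile(q[m][:,0],[1,99]).round(1),'yr',np.percentile(q[m][:,1],[1,99]).round(1))
    return im,d,s
E
python3 - <<'E'
from h import *
boardpose()
E
```

```text
tcp [ 390.  -292.1  158.2] line 13.39 F [-0.1 -0.1 -2.6] T [-0.    0.18 -0.06] w 11.1 t 51.7333
board n 1615 [ 464.7 -283.7] [183.5 149.6] 13.92 slopes [0.001 0.002] z@tcp 148.5 xrange [-13.6 165.4] yr [-81.8  56.8]
```

The board is held level. Next I'll carry it over the pan by an outward arc.

Request:
{"fn": "drive_tool", "kwargs": {"plan": [[[1, 4, 12, 0, -0.8], [1, 7.5, 24, 0, -0.8], [1, 7.5, 24, 0, -0.8], [1, 7.5, 24, 0, -0.8], [1, 7.5, 24, 0, -0.8], [1, 7.5, 24, 0, -0.8], [1, 7.5, 24, 0, -0.8], [1, 7.5, 24, 0, -0.8], [1, 7.5, 24, 0, -0.8], [1, 7.5, 24, 0, -0.8], [1, 7.5, 24, 0, -0.8], [1, 7.5, 24, 0, -0.8], [1, 3.5, 16, 0, -0.8], [1, 0, 20, 0, -0.8], [1, -5, 22, 0, -0.8], [1, -10, 22, 0, -0.8]]]}}

```text
clock: 53.07
position: [465.6, 63.8, 157.2]
ee_rot: [0.71, -0.704, -0.001, 0.002]
contact_force: [-0.1, 0.9, -1.4]
gripper_width: 11.2
grasp_force: 58.7
```

Request:
{"fn": "drive_tool", "kwargs": {"plan": [[[1, -11, 22, 0, -0.8], [1, -11, 22, 0, -0.8], [1, -12, 22, 0, -0.8], [1, -12, 22, 0, -0.8], [1, -12, 22, 0, -0.8], [1, -12, 22, 0, -0.8], [1, -12, 22, 0, -0.8], [1, -12, 20, 0, -0.8], [1, -12, 16, 0, -0.8], [1, -6, 8, 0, 0], [1, 0, 0, 0, 0], [1, 0, 0, 0, 0], [1, 0, 0, 0, 0]]]}}

```text
clock: 54.15
position: [354.2, 260.3, 158.8]
ee_rot: [-0.665, 0.747, -0.0, -0.001]
contact_force: [0.9, 0.7, -1.9]
gripper_width: 11.3
grasp_force: 58.7
```

Run:
```python
from h import *
im,d,s=boardpose();print('pan',loc(PAN,s['position']).round(1))
```

```text
tcp [354.4 260.3 159. ] line -6.62 F [ 0.5 -0.3 -2.1] T [0.04 0.17 0.05] w 11.2 t 54.2
board n 5181 [427.5 250.3] [165.  183.3] 83.37 slopes [-0.003 -0.001] z@tcp 148.6 xrange [-14.7 163.5] yr [-82.8  77.9]
pan [-73.   -1.6]
```

Request:
{"fn": "drive_tool", "kwargs": {"plan": [[[1, -0.3, 3, -10, 0], [1, 0, 0, -16, 0], [1, 0, 0, -14, 0], [1, 0, 0, -8, 0], [1, 0, 0, -4, 0], [1, 0, 0, -2, 0], [1, 0, 0, 0, 0], [1, 0, 0, 0, 0], [1, 0, 0, 0, 0]]]}}

```text
clock: 54.95
position: [354.4, 264.6, 106.2]
ee_rot: [-0.665, 0.746, 0.0, 0.001]
contact_force: [0.2, 0.2, -2.1]
gripper_width: 11.1
grasp_force: 58.7
```

Run:
```python
from h import *
im,d,s=boardpose();P=cloud('top',d)
rect(P,d,'board',(427,253),125,88,99)
```

```text
tcp [354.4 264.6 106.2] line -6.56 F [ 0.5 -0.  -2.9] T [0.03 0.19 0.01] w 11.5 t 55.0
board n 4668 [427.3 254.7] [165.4 184. ] 83.27 slopes [-0.002  0.004] z@tcp 96.2 xrange [-14.6 163.7] yr [-82.8  78.2]
board 4496 [427.3 254.7] [165.4 184. ] 83.3
```

Request:
{"fn": "drive_tool", "kwargs": {"plan": [[[1, 0, -1.2, -2, 0], [1, 0, 0, -3, 0], [1, 0, 0, -3, 0], [1, 0, 0, -3, 0], [1, 0, 0, -2, 0], [1, 0, 0, -1.5, 0], [1, 0, 0, 0, 0], [1, 0, 0, 0, 0]]]}}

```text
clock: 55.67
position: [354.0, 262.9, 92.9]
ee_rot: [-0.666, 0.746, -0.0, -0.0]
contact_force: [-5.8, -2.9, 15.5]
gripper_width: 11.2
grasp_force: 61.4
```

Run:
```python
from h import *
im,d,s=boardpose()
```

```text
tcp [354.  262.9  92.9] line -6.52 F [-6.1 -3.1 14.8] T [-0.67  1.85 -0.08] w 10.7 t 55.7167
board n 4545 [427.  252.7] [164.4 183.1] 83.47 slopes [-0.     0.002] z@tcp 82.8 xrange [-14.5 163.5] yr [-82.9  78. ]
```

The board is seated, with the plate top at 83 mm and level. I'll release and go to tin1.

Request:
{"fn": "drive_tool", "kwargs": {"plan": [[[0.2, 0, 0, 0, 0], [-0.5, 0, 0, 0, 0], [-1, 0, 0, 0, 0], [-1, 0, 0, 0, 0], [-1, 0, 0, 10, 0], [-1, 0, 0, 30, 0], [-1, 0, 0, 40, 0], [-1, 0, 0, 40, 0], [-1, 10, -14, 0, 0.7], [-1, 20, -29, 0, 1.4], [-1, 20, -29, 0, 1.4], [-1, 20, -29, 0, 1.4], [-1, 20, -29, 0, 1.4], [-1, 20, -29, 0, 1.4], [-1, 20, -29, 0, 1.4], [-1, 20, -29, 0, 1.4], [-1, 20, -29, 0, 1.4], [-1, 20, -29, 0, 1.4]]]}}

```text
clock: 57.22
position: [544.8, -13.7, 210.7]
ee_rot: [0.748, -0.664, -0.0, 0.0]
contact_force: [0.6, 1.1, -0.7]
gripper_width: 85.5
grasp_force: 0.0
```

Request:
{"fn": "drive_tool", "kwargs": {"plan": [[[-1, 20, -29, 0, 1.4], [-1, 20, -29, 0, 1.4], [-1, 20, -29, 0, 1.4], [-1, 20, -29, 0, 1.4], [-1, 9, -12, 0, 0.5], [-1, 0, 0, 0, 0], [-1, 0, 0, 0, 0], [-1, 0, 0, 0, 0]]]}}

```text
clock: 57.88
position: [632.5, -139.5, 210.5]
ee_rot: [0.782, -0.624, -0.001, 0.0]
contact_force: [0.0, 1.4, -0.7]
gripper_width: 85.4
grasp_force: 0.0
```

Run:
```python
from h import *
im,d,s,P=survey();R=s['ee_rot'];print(np.degrees(2*np.arctan2(R[1],R[0]))%180-90)
rect(P,d,'boardpan',(427,253),125,76,90)
m=(np.hypot(P[...,0]-650,P[...,1]+375)<90)&(P[...,2]>15)&(P[...,2]<90);print(len(P[m]),P[m].min(0).round(),P[m].max(0).round())
```

```text
tcp [ 632.5 -139.2  211. ] F [-0.3  0.4  0.2] T [ 0.05 -0.02  0.03] R [ 0.782 -0.623 -0.     0.   ] w 85.1 t 57.9333
handle 95 [699.  220.5] [15.8 23.3] 82.3
fin none
board none
tin1 550 [ 631.7 -136. ] [60.5 52.3] 12.0
tin2 681 [ 625.  -311.2] [61.3 61.6] 7.6
12.873678969545864
boardpan 5402 [426.8 253.6] [165.5 184.4] 83.6
740 [ 589. -448.   15.] [ 740. -306.   90.]
```

Request:
{"fn": "drive_tool", "kwargs": {"plan": [[[-1, 0, -0.8, -30, 0], [-1, 0, 0, -35, 0], [-1, 0, 0, -35, 0], [-1, 0, 0, -30, 0], [-1, 0, 0, -20, 0], [-1, 0, 0, -10, 0], [-1, 0, 0, 0, 0], [-1, 0, 0, 0, 0], [-0.5, 0, 0, 0, 0], [0, 0, 0, 0, 0], [0.5, 0, 0, 0, 0], [1, 0, 0, 0, 0], [1, 0, 0, 0, 0], [1, 0, 0, 0, 0], [1, 0, 0, 0, 0]]]}}

```text
clock: 59.18
position: [633.9, -140.9, 53.5]
ee_rot: [0.782, -0.623, 0.001, -0.001]
contact_force: [-3.0, 1.2, 6.0]
gripper_width: 59.3
grasp_force: 67.2
```

Request:
{"fn": "drive_tool", "kwargs": {"plan": [[[1, 0, 0, 5, 0], [1, 0, 0, 10, 0], [1, 0, 0, 10, 0], [1, 0, 0, 5, 0], [1, 0, 0, 0, 0], [1, 0, 0, 0, 0], [1, 0, 0, 0, 0], [1, 0, 0, 0, 0]]]}}

```text
clock: 59.85
position: [632.5, -140.7, 80.3]
ee_rot: [0.782, -0.624, -0.001, 0.0]
contact_force: [-1.2, -0.8, -7.8]
gripper_width: 59.4
grasp_force: 66.5
```

Tin1 weighs about 7.5 N, so it is the full one. I'll carry it to the board.

Request:
{"fn": "drive_tool", "kwargs": {"plan": [[[1, 0, 0, 20, 0], [1, 0, 0, 35, 0], [1, 0, 0, 35, 0], [1, 0, 0, 30, 0], [1, 0, 0, 5, 0], [1, -5, 10, 0, -0.5], [1, -11, 22, 0, -1.1], [1, -11, 22, 0, -1.1], [1, -11, 22, 0, -1.1], [1, -11, 22, 0, -1.1], [1, -11, 22, 0, -1.1], [1, -11, 22, 0, -1.1], [1, -11, 22, 0, -1.1], [1, -11, 22, 0, -1.1], [1, -11, 22, 0, -1.1], [1, -11, 22, 0, -1.1], [1, -11, 22, 0, -1.1], [1, -11, 22, 0, -1.1], [1, -11, 22, 0, -1.1]]]}}

```text
clock: 61.43
position: [483.3, 155.8, 204.3]
ee_rot: [-0.694, 0.72, 0.001, -0.001]
contact_force: [-0.3, 0.4, -5.9]
gripper_width: 59.6
grasp_force: 68.0
```

Request:
{"fn": "drive_tool", "kwargs": {"plan": [[[1, -11, 22, 0, -1.1], [1, -11, 22, 0, -1.1], [1, -11, 22, 0, -1.1], [1, -9, 20, 0, -1.1], [1, -5, 10, 0, -0.3], [1, -3, 5, 0, 0], [1, 0, 0, 0, 0], [1, 0, 0, 0, 0], [1, 0, 0, 0, 0]]]}}

```text
clock: 62.18
position: [435.0, 255.3, 205.6]
ee_rot: [-0.664, 0.747, -0.0, -0.001]
contact_force: [0.2, 0.0, -6.3]
gripper_width: 59.5
grasp_force: 68.0
```

Run:
```python
from h import *
im,d,s,P=survey();print('pan',loc(PAN,s['position']).round(1));R=s['ee_rot'];print(np.degrees(2*np.arctan2(R[1],R[0]))%180-90)
```

```text
tcp [435.2 255.3 205.7] F [ 0.8  0.7 -6. ] T [0.06 0.01 0.04] R [-0.664  0.747 -0.    -0.   ] w 59.3 t 62.2333
handle 96 [698.9 220.6] [16.5 22.1] 81.8
fin none
board none
tin1 none
tin2 678 [ 624.6 -311.1] [60.5 62.1] 6.6
pan [7.8 2.7]
-6.734315200801802
```

Request:
{"fn": "drive_tool", "kwargs": {"plan": [[[1, 0, -2.5, -10, 0], [1, 0, 0, -15, 0], [1, 0, 0, -15, 0], [1, 0, 0, -12, 0], [1, 0, 0, -7, 0], [1, 0, 0, -4, 0], [1, 0, 0, -2, 0], [1, 0, 0, -2, 0], [1, 0, 0, -2, 0], [1, 0, 0, 0, 0], [1, 0, 0, 0, 0]]]}}

```text
clock: 63.15
position: [435.2, 253.9, 137.5]
ee_rot: [-0.665, 0.747, -0.0, 0.0]
contact_force: [-0.6, -0.7, -6.8]
gripper_width: 59.4
grasp_force: 68.0
```

Request:
{"fn": "drive_tool", "kwargs": {"plan": [[[1, 0, 0, -1, 0], [1, 0, 0, -1, 0], [1, 0, 0, -1, 0], [1, 0, 0, 0, 0], [1, 0, 0, 0, 0]]]}}

```text
clock: 63.57
position: [435.4, 254.2, 136.4]
ee_rot: [-0.665, 0.747, -0.0, 0.001]
contact_force: [-4.9, -0.8, 5.7]
gripper_width: 59.2
grasp_force: 69.6
```

Contact. I'll release and retreat straight up.

Request:
{"fn": "drive_tool", "kwargs": {"plan": [[[0, 0, 0, 0, 0], [-0.5, 0, 0, 0, 0], [-1, 0, 0, 0, 0], [-1, 0, 0, 0, 0], [-1, 0, 0, 0, 0], [-1, 0, 0, 10, 0], [-1, 0, 0, 25, 0], [-1, 0, 0, 35, 0], [-1, 0, 0, 35, 0], [-1, 10, -25, 0, 0], [-1, 10, -35, 0, 0], [-1, 10, -35, 0, 0], [-1, 10, -35, 0, 0], [-1, 10, -35, 0, 0], [-1, 10, -35, 0, 0], [-1, 10, -35, 0, 0], [-1, 0, 0, 0, 0], [-1, 0, 0, 0, 0], [-1, 0, 0, 0, 0]]]}}

```text
clock: 65.15
position: [505.2, 18.6, 239.6]
ee_rot: [-0.665, 0.747, -0.0, 0.0]
contact_force: [-0.1, 0.4, -0.3]
gripper_width: 85.6
grasp_force: 0.0
```

Run:
```python
from h import *
im,d,s,P=survey()
rect(P,d,'boardpan',(427,253),125,76,90);rect(P,d,'tin on board',(435,253),60,168,190)
Z=P[...,2];m=(np.hypot(P[...,0]-435,P[...,1]-253)<45)&(Z>165);p=P[m];print('tin top',np.median(p[:,2]),np.linalg.lstsq(np.c_[p[:,:2],np.ones(len(p))],p[:,2],rcond=None)[0][:2].round(3))
cv2.imwrite('pics/z.png',cv2.resize(im[90:290,85:410,::-1],(788,485)))
```

```text
tcp [505.1  19.2 239.5] F [ 0.5  0.4 -0. ] T [ 0.01 -0.   -0.05] R [-0.665  0.747 -0.     0.   ] w 85.1 t 65.2
handle 96 [699.3 220.4] [17.7 23.7] 86.1
fin none
board none
tin1 none
tin2 676 [ 625.  -311.5] [61.1 61.7] 7.1
boardpan 1067 [401.5 201. ] [ 55.6 145. ] 83.2
tin on board none
tin top 576.2828731100288 [-0.121 -0.56 ]
```

View pics/z.png

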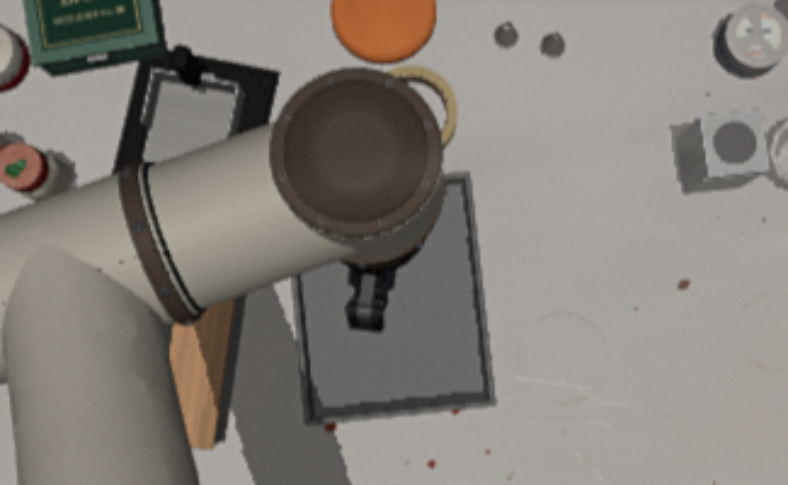

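The arm hides the pan in this view. I'll move it further aside and check numerically.

Request:
{"fn": "drive_tool", "kwargs": {"plan": [[[-1, 0, -25, 0, 0], [-1, 0, -40, 0, 0], [-1, 0, -40, 0, 0], [-1, 0, -40, 0, 0], [-1, 0, -40, 0, 0], [-1, 0, -40, 0, 0], [-1, 0, -20, 0, 0], [-1, 0, 0, 0, 0], [-1, 0, 0, 0, 0], [-1, 0, 0, 0, 0]]]}}

```text
clock: 66.03
position: [505.3, -225.0, 239.2]
ee_rot: [-0.665, 0.746, 0.0, 0.0]
contact_force: [-0.1, -0.5, 0.3]
gripper_width: 85.3
grasp_force: 0.0
```

Run:
```python
from h import *
im,d,s,P=survey()
rect(P,d,'boardpan',(427,253),125,76,90);rect(P,d,'tin on board',(435,253),60,168,190)
Z=P[...,2];m=(np.hypot(P[...,0]-435,P[...,1]-253)<45)&(Z>165)&(Z<195);p=P[m];print('tin top',np.median(p[:,2]),np.linalg.lstsq(np.c_[p[:,:2],np.ones(len(p))],p[:,2],rcond=None)[0][:2].round(3))
m=(np.hypot(P[...,0]-427,P[...,1]-253)<125)&(Z>77)&(Z<89);p=P[m];print('board',np.median(p[:,2]),np.linalg.lstsq(np.c_[p[:,:2],np.ones(len(p))],p[:,2],rcond=None)[0][:2].round(3))
```

```text
tcp [ 505.4 -224.7  239.3] F [0.5 0.2 0.4] T [-0.02 -0.03 -0.02] R [-0.666  0.746  0.     0.   ] w 85.6 t 66.0833
handle 96 [699.3 220.6] [16.5 23.4] 81.4
fin none
board none
tin1 none
tin2 none
boardpan 4315 [426.9 253.3] [164.9 184.1] 83.3
tin on board 840 [434.6 254.6] [61.3 60. ] 83.7
tin top 178.1857086796137 [0.007 0.025]
board 82.66734717362253 [0.001 0.001]
```

The tin stands upright on the board (top at 178 mm), the board is level and seated, the scoop is on its mat, and the other tin is still standing. I'll hand it in.

```bash
python3 -c "
from bench import *
print(job_done())"
```

```text
the job is handed in; nothing more can be done
None
```

The job is handed in, though `job_done()` gave no verdict: all six beetroots are in the pan, the scoop is flat and centred on its mat, the board is level on the rim, the full tin stands on it, and the empty tin still stands on the worktop.

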